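Spread a snap ring with pliers and hold it open at the spindle groove of a slide spinner

ROBOT

A 7-joint arm with a two-finger parallel gripper is mounted at the origin on a cart in front of the work surface, level with it; the furniture and walls round the work are solid. World frame = base frame: x ahead of the robot, y to its left, z up, the work surface at z = 0. Lengths are in m, angles in degrees, forces in N, time in s.
With the tool pointing down it reaches from about 0.425 to 0.875 m from the base axis. Payload 4.7 kg.
Tool frame: the origin (TCP) lies between the finger pads; the fingertips stand env.finger_overhang ahead of it and the grasp point (between the pads) lies 5 mm behind it (env.finger_overhang is the distance from the TCP to the fingertips, in m); z points along the fingers, y is the line along which they close (so a half turn about z gives the same grasp; the last joint's range is limited). The gripper opens to 87 mm and grips with 3 to 60 N. Pads are 19 mm wide; open, the fingers measure 117 mm over their backs; the gripper's body (75 mm by 190 mm) begins 51 mm behind the grasp point.
Start: joints at [-75.51, 18.392, -4.016, 83.108, 1.295, 78.541, -3.26], TCP at [0.154, 0.632, 0.237] pointing down, gripper open.
Joint ranges: [-163.93, 163.93], [-17.29, 119.83], [-79.2, 71.16], [3.27, 140.29], [-89.18, 269.18], [5.43, 117.66], [-154.24, 154.24]. Speed limits (degrees/s): [147.25, 147.25, 180, 180, 180, 180, 180].

INTERFACE

Orientations are given as [roll, pitch, yaw] about the fixed x, y, z axes, in that order (R = Rz(yaw) Ry(pitch) Rx(roll)).
In Python, from cell import telemetry, eyes, env, models gives the robot as it stands. The module is installed in compiled form; this text tells all that it offers.
- The arm moves only by the tool drive_tool, never from a script. Its arguments are lists of equal length, an entry for each row: "angular": the turn, a rotation vector about the tool's x, y, z in rad, a list of three; "delta_pos": the shift along the tool's x, y, z in cm, a list of three; "gripper": the finger opening in cm, from 0 to 8.7. A call has 1 to 20 rows; each row shifts and turns the commanded pose from where the row before left it, along the tool's axes as they then stand; what a row does not reach is not made up. A row lasts 1/10 s, in which the tool goes at most 50 mm and 8.59 degrees, less where a joint would pass 70% of its speed; a pose out of reach is approached as far as the arm can. A call with a gripper value outside its range is refused whole. The fingers move at their own pace and stop on an object; "squeeze" is the grip in N (left out, the last holds). Time passes only in rows, so rows that do not move let the fingers close. It gives the time, the measured TCP pose, the force, the opening and the grip force at its end, in the units of the state.
- telemetry.get_obs(): the state, without advancing time (a new reading comes with each control period).
- eyes.read_camera(name): name is "scene" or "top"; returns a dict with "pixels" (480x640x3 uint8, red, green, blue), "mtx" (3x3 intrinsics, pixels), "origin" and "orientation" of the camera in the world. Camera axes: x right, y down, z forward; pixel columns grow to the right and rows downward; lengths in m; the calibration is good to about 2 mm. A picture is of the moment at which its call begins. There is no depth.
- env.sign_off(): hands the job in; it is judged then, once.
Trained networks look in a picture, given as the dict that the camera call returned (one of the last four; its "shot" number tells which), for a name from the list of things; names that differ only in an ending like _2 or _b are one class to them, and where a whole thing is asked for, a point or a joint stands for the part that bears it (a point fixed in the world has none). Each returns a list of dicts, best first, with "p" (0 to 1); they miss things now and then, are a little off and sometimes report something else, mostly with a low value. They report only what shows in the picture. A call takes as long as a camera call. They do not tell look-alikes from the thing itself.
- models.search_frame(picture, target): "centre" ([column, row] in pixels, amid what is visible of it).
- models.cut_out(picture, target): "pixels" (480x640 bool, what is visible of it) and "centre" ([column, row] in pixels, amid what is visible of it).
The state is a dict: "time_s": time; "qpos": joint angles; "joint_velocities": joint speeds; "effort": joint torques, N m; "tool_pos": TCP position; "tool_rot": TCP orientation; "force": force on the tool from outside, world axes, zero at the start; "wrist_torque": the same for the moment, N m; "grip_width": finger opening in m; "grasp_force": force on a finger pad.
Only numpy, scipy, OpenCV 4.12 (cv2) and the standard library are available. Lean on these libraries where they do the work, as an engineer would, in place of code of your own. Each camera call takes 0.05 s, during which the arm holds its last target. There are 200 camera calls.

TASK

The slide spinner's rotor still lacks its snap ring: lift the ring pliers out of their rack with a light grip, set their jaws between the ring's two legs, squeeze to spread the ring and take it off its post, touching it with the pliers only. Lower the spread ring gently round the spindle until it is level with the groove just above the rotor's hub. Finish there still holding, the pliers squeezed and the ring wide open, level and centred, not pressed down on the hub, so that its seat can be checked before it snaps in; leave the other things on the bench where they are.

Things in the scene. Friction and masses are not known exactly. Their poses are not given: they have to be found in the camera images.
- pliers: Steel ring pliers, 140 mm long, standing jaws down in the rack. Origin: the pivot; z along them to the handles, y across, x flat. Two black grips, 14 mm wide in x, splay up from z = 18 to 60 mm, 59 mm over all at rest where they bulge most, at z = +36; pinch them there along y. Jaws: V notches facing +-y, 15 mm high, on ledges that must go below the ring's bushes; ledge top z = -73, bottom -77 at rest.
- pliers_half_l (a joint): How far they are squeezed: 0 at rest, 0.25 rad at the stop, both halves alike. A spring keeps them at rest up to a 7 N grip (carry with 4 to 6 N); with the ring on, 18 N reaches the stop: grips 38 mm over all, bulge at z = +41, and the pliers sink 5 mm in the hand. Shut jaws: 21 mm in y, 13 in x. Spread: notch bottoms 44 mm apart, middle of the ring's wire at z = -65.
- pliers_rack: Aluminium rack 62 x 88 x 78 mm, fixed. Origin: centre of its underside. The pliers' joint block rests on its top plate (z = 78 mm), the jaws hang through slots of 17 x 29 mm in two plates, so the jaws must stay shut until they are 70 mm up. Pliers x, y lie along rack x, y.
- ring: Snap ring of 5 mm steel spring wire, horseshoe-shaped, on the post. Origin: centre of its bow (inside diameter 30 mm at rest) at its underside; z up. A spring coil is at the back (x = -19.5 mm). Two legs curve to +x and end in upright bushes, 8 mm thick, 9 mm high, centred at x = 30, y = +-16.5, z = 2.5 mm at rest; 25 mm free between. Fully spread the bushes stand at x = 25, y = +-27.
- ring_arm_l (a joint): How far each half of the ring is swung open about the coil: 0 at rest, about 0.22 rad with the pliers at their stop. It springs shut when let go. The ring passes the spindle from about 0.13 rad.
- ring_eye (a point): Centre of the spread ring's free opening, at half the wire's height: 4 mm from the ring's origin towards the legs and 2.5 mm above its underside. Held fully spread there are about 2 mm of free play round the spindle when this point is on its axis.
- ring_post: Fixed black turned post that stores the ring: base 62 mm across, shoulder 38 mm across at z = 30 mm on which the ring lies, pin 22 mm across up to z = 40 mm inside the ring. Origin: centre of its underside. The ring's bushes overhang the shoulder with 20 mm of free space below.
- groove (a point): On the spindle's axis at half the height of the groove (z up). The groove is 8 mm high and 28 mm across, directly above the rotor hub's flat face, which is 4 mm below this point and 38 mm across. Above the groove the spindle is 33 mm across for 14 mm, then a cone to 23 mm; its top is 26 mm above this point. The rotor disc lies 21 mm below this point.
- spinner: Slide spinner, fixed: white housing 150 x 130 x 34 mm with a round aluminium rotor, 108 mm across, and the steel spindle at its centre. Origin: centre of its underside; top of the spindle at z = 92 mm.
- eyepiece: Bystander: black spare eyepiece, 40 mm across, 59 mm high, standing loose. Origin: centre of its underside.
- objective_can: Bystander: white screw can with black lid, 37 mm across, 54 mm high, loose. Origin: centre of its underside.
- coverslips_1: Bystander: flat white box of cover slips, 52 x 30 x 14 mm, loose. Origin: centre of its underside.
Mind the look-alikes: they are no part of the job. Leave any orange look-alike of the pliers_rack alone.

How it is judged (in metres and radians):
On the way, in this order (a step that is already met when the one before it is completed fails the run):
1. the pliers are lifted out of their rack in the fingers (z of pliers in the frame of pliers_rack above 0.13 m and contact force between the fingers and pliers above 1 N), for 0.1 s.
2. the ring hangs spread on the pliers' jaws, clear above its post (z of ring in the frame of ring_post above 0.045 m and value of joint ring_arm_l above 0.12 rad and contact force between ring and ring_post below 0.1 N and contact force between the fingers and pliers above 2 N and contact force between pliers and ring above 1 N), for 0.2 s.
3. the spread ring is over the end of the spindle (z of ring_eye in the frame of groove between 0.01 and 0.06 m and horizontal distance between ring_eye and groove below 0.008 m and contact force between the fingers and pliers above 2 N and contact force between pliers and ring above 1 N), for 0.1 s.
At the end, for the whole second after the job is handed in: fingers squeeze the pliers (over 2 N), pliers carry the ring (over 1 N) spread by 0.17 rad or more, 2.8 mm below to 2 mm above the groove's middle, within 5 mm of the axis, tilted under 0.12 rad, at rest, under 3 N on the spinner, pliers clear of it (z of ring_eye in the frame of groove between -0.0028 and 0.002 m and horizontal distance between ring_eye and groove below 0.005 m and angle between ring's own z axis and vertical below 0.12 rad and value of joint ring_arm_l above 0.17 rad and contact force between the fingers and pliers above 2 N and contact force between pliers and ring above 1 N and contact force between ring and spinner below 3 N and contact force between pliers and spinner below 1 N and linear speed of ring below 0.02 m/s); the arm keeps its last pose, push and grip.
It fails at once if the fingers touch the ring (contact force between the fingers and ring above 1 N).
It fails at once if the ring or the pliers are forced onto the spinner with over 20 N (contact force between any of ring, pliers and spinner above 20 N).
It fails at once if a bystander is pushed away or knocked over (distance of any of eyepiece, objective_can, coverslips_1 from where it was at the start of the episode above 0.02 m).
It also fails if it takes over 51 s, if anything falls off the work surface, if the arm or the gripper's body presses on something with over 40 N, if the wrist force passes 120 N, or if a joint passes its speed limit or range.

## Working session

There is one attempt and no reset: what is moved stays moved. The work goes in short steps, Python scripts to look and compute and a tool call to move; the robot and the scene stay as the last step left them, time stands still between calls to the robot, and variables do not carry over. Pictures are saved under pics/ and viewed, at most 10 in all, crops included, and the job is handed in when it is done.

Besides the shell and the picture viewer there is one more tool, called after "Request:" as a command line: name --argument value ..., lists and objects as JSON in quotes. drive_tool: Moves the arm, as the interface text tells. Its arguments: {"type":"object","properties":{"angular":{"type":"array","items":{"type":"array","items":{"type":"number"}}},"delta_pos":{"type":"array","items":{"type":"array","items":{"type":"number"}}},"gripper":{"type":"array","items":{"type":"number"}},"squeeze":{"type":"number"}},"required":["angular","delta_pos","gripper"]}

```bash
mkdir -p pics
cat > h.py <<'E'
import numpy as np, cv2
from scipy.spatial.transform import Rotation as R
from cell import telemetry, eyes, env, models
def rot(o):
    o=np.array(o,float)
    if o.shape==(3,3): return o
    if o.shape==(4,): return R.from_quat(o).as_matrix()
    return R.from_euler('xyz',o,degrees=True).as_matrix()
def ray(p,px):
    d=np.linalg.inv(p['mtx'])@np.array([px[0],px[1],1.0]); return rot(p['orientation'])@d
def onz(p,px,z):
    d=ray(p,px);o=np.array(p['origin']);return o+d*(z-o[2])/d[2]
def proj(p,X):
    c=rot(p['orientation']).T@(np.array(X,float)-p['origin']); c=np.array(p['mtx'])@c; return c[:2]/c[2]
def tri(p1,a,p2,b):
    d1=ray(p1,a);d2=ray(p2,b);o1=np.array(p1['origin']);o2=np.array(p2['origin'])
    s=np.linalg.lstsq(np.c_[d1,-d2],o2-o1,rcond=None)[0]
    return (o1+s[0]*d1+o2+s[1]*d2)/2, np.linalg.norm(o1+s[0]*d1-o2-s[1]*d2)
def save(p,n): cv2.imwrite('pics/'+n,cv2.cvtColor(p['pixels'],cv2.COLOR_RGB2BGR))
E
python3 - <<'E'
from h import *
np.set_printoptions(precision=3,suppress=True)
print(env.finger_overhang)
P={n:eyes.read_camera(n) for n in('scene','top')}
for n,p in P.items():
    save(p,n+'0.png');print(n,p['mtx'],p['origin'],p['orientation'])
for t in ['pliers','pliers_rack','ring','ring_post','spinner','eyepiece','objective_can','coverslips_1']:
    for n,p in P.items():
        print(t,n,[(np.round(d['centre']),round(d['p'],2)) for d in models.search_frame(p,t)[:3]])
E
```

```text
0.014
scene [[507.002   0.    318.497]
 [  0.    507.002 237.074]
 [  0.      0.      1.   ]] [-0.077 -0.391  0.637] [-125.255    1.062  -53.359]
top [[624.464   0.    314.621]
 [  0.    624.464 235.48 ]
 [  0.      0.      1.   ]] [0.435 0.056 1.176] [-174.257    0.987  -88.322]
pliers scene [(array([206., 200.]), 0.6)]
pliers top [(array([173., 265.]), 0.66), (array([325., 254.]), 0.66)]
pliers_rack scene [(array([370., 292.]), 0.84), (array([282., 219.]), 0.81), (array([212., 236.]), 0.79)]
pliers_rack top [(array([232., 198.]), 0.93), (array([380., 256.]), 0.82), (array([187., 267.]), 0.73)]
ring scene [(array([309., 270.]), 0.63)]
ring top [(array([327., 263.]), 0.53)]
ring_post scene [(array([302., 269.]), 0.43)]
ring_post top [(array([318., 256.]), 0.56)]
spinner scene [(array([471., 332.]), 0.94)]
spinner top [(array([482., 238.]), 0.71)]
eyepiece scene [(array([334., 225.]), 0.94)]
eyepiece top [(array([287., 168.]), 0.6)]
objective_can scene [(array([385., 247.]), 0.64), (array([313., 279.]), 0.23)]
objective_can top [(array([357., 180.]), 0.8)]
coverslips_1 scene [(array([362., 373.]), 0.7)]
coverslips_1 top [(array([421., 328.]), 0.95), (array([316., 257.]), 0.23)]
```

View pics/scene0.png

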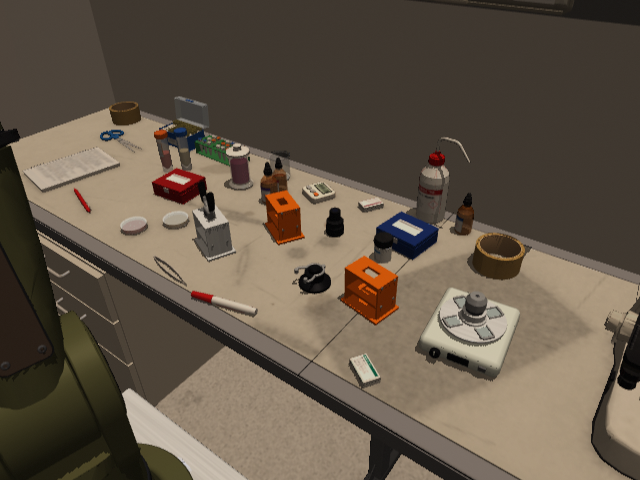

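View pics/top0.png

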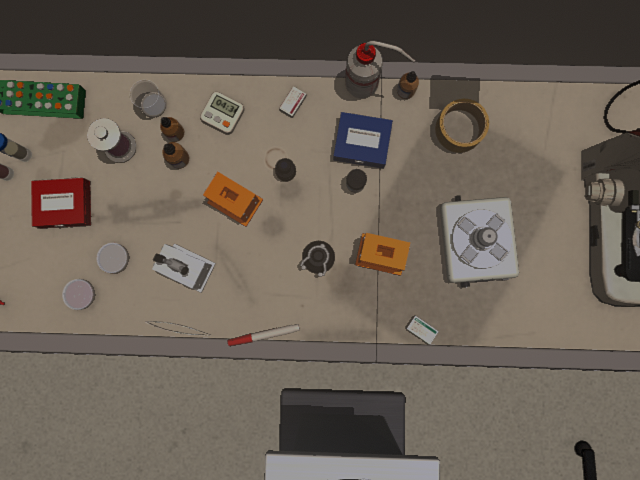

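The white rack with the pliers is near (212,236) in scene and (187,267) in top. The ring on its post is at (313,277) / (317,258), and the spindle at (476,300) / (486,237). The orange racks are look-alikes. I'll zoom in on these.

Run:
```python
from h import *
T=cv2.imread('pics/top0.png');S=cv2.imread('pics/scene0.png')
def c(I,x,y,w,h,W,H): return cv2.resize(I[y:y+h,x:x+w],(W,H),interpolation=cv2.INTER_CUBIC)
a=np.hstack([c(T,145,235,80,60,400,300),c(T,287,228,60,60,300,300)[:, :400]])
b=np.hstack([c(S,175,175,60,90,200,300),c(S,283,252,60,50,360,300),c(T,456,210,56,60,140,300)])
cv2.imwrite('pics/m0.png',np.vstack([a,b]))
```

```text
(no output)
```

View pics/m0.png

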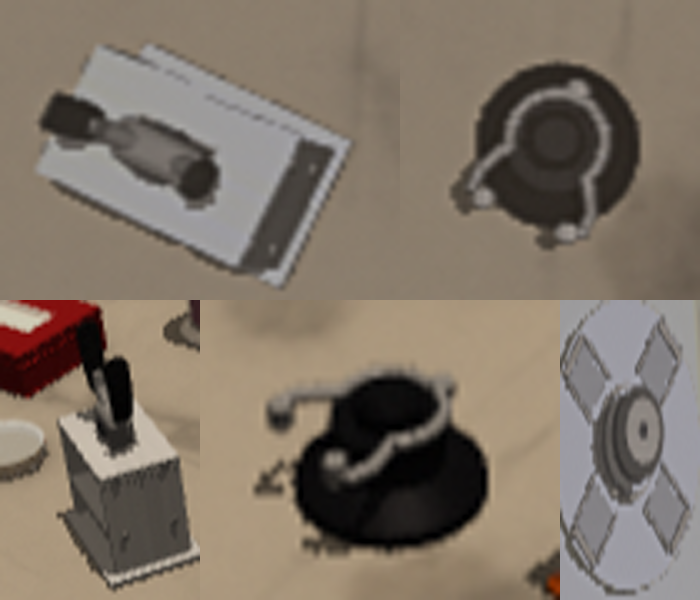

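The crops show the handle tips in top at (159,258) and (185,272), and the ring bushes at (304,267) and (320,274). The pin is at (318,255), the coil at (323,246) and the spindle top at (489,236).

Run:
```python
from h import *
np.set_printoptions(precision=4,suppress=True)
T=eyes.read_camera('top');S=eyes.read_camera('scene')
c=[onz(T,p,.078) for p in [(165,244),(152.6,269),(193,288),(204.6,262.6)]]
print('rack top',np.array(c)[:,:2],'sides',[np.linalg.norm(c[i]-c[i-1]) for i in range(4)],'ctr',np.mean(c,0))
b=[onz(T,p,.0) for p in [(215,263),(201,292.6)]];print('base edge',b,np.linalg.norm(b[0]-b[1]))
print('handles z=.15',onz(T,(159,258),.145),onz(T,(185,271.6),.145))
print('tri handles',tri(T,(159,258),S,(201.4,182.5)),tri(T,(185,271.6),S,(211.6,194.5)))
B=[onz(T,(303.6,267.4),.037),onz(T,(320.4,274.4),.037)];co=onz(T,(322.6,245.6),.0325);pin=onz(T,(317.6,255),.040)
print('bush',B,np.linalg.norm(B[0]-B[1]),'coil',co,'pin',pin)
m=(B[0]+B[1])/2-co;print('ring yaw',np.degrees(np.arctan2(m[1],m[0])),np.linalg.norm(m[:2]))
print('tri bushes',tri(T,(303.6,267.4),S,(296.8,270.7)),tri(T,(320.4,274.4),S,(305.5,279)))
print('spindle',onz(T,(489.2,236.4),.092),'scene',proj(S,onz(T,(489.2,236.4),.092)))
for n in('pliers','pliers_rack','ring','ring_post','spinner'):
  for cam,p in(('T',T),('S',S)):
    for d in models.cut_out(p,n)[:3]:
        M=d['pixels'].astype(np.uint8);print(n,cam,round(d['p'],2),np.round(d['centre'],1),M.sum(),cv2.boundingRect(M))
cv2.imwrite('pics/spS.png',cv2.resize(S['pixels'][280:340,430:530,::-1],(800,480),interpolation=cv2.INTER_CUBIC))
```

```text
rack top [[0.5223 0.3425]
 [0.4774 0.3621]
 [0.4461 0.2889]
 [0.4913 0.2705]] sides [np.float64(0.07831491746152043), np.float64(0.048973282643310724), np.float64(0.07961775232582997), np.float64(0.048817948935448524)] ctr [0.4843 0.316  0.078 ]
base edge [array([0.4952, 0.2661, 0.    ]), array([0.4387, 0.2899, 0.    ])] 0.0612772517077668
handles z=.15 [0.4934 0.3337 0.145 ] [0.4721 0.2893 0.145 ]
tri handles (array([0.4926, 0.3344, 0.1453]), np.float64(0.002202723301716748)) (array([0.4731, 0.2889, 0.1423]), np.float64(0.0026556342875418866))
bush [array([0.4898, 0.097 , 0.037 ]), array([0.4779, 0.066 , 0.037 ])] 0.03319959209677386 coil [0.5311 0.0635 0.0325] pin [0.513  0.0721 0.04  ]
ring yaw 159.11368589200742 0.05049621543108729
tri bushes (array([0.4903, 0.0969, 0.0318]), np.float64(0.0008230224920970576)) (array([0.4781, 0.066 , 0.0349]), np.float64(0.00015420188431100105))
spindle [ 0.5501 -0.2256  0.092 ] scene [477.4487 296.065 ]
pliers T 0.63 [323.6 261.3] 119 (318, 248, 11, 29)
pliers T 0.6 [170.9 263.9] 287 (154, 255, 34, 19)
pliers S 0.96 [206.9 205.2] 359 (198, 183, 17, 38)
pliers_rack T 0.8 [383.7 258.5] 1725 (355, 233, 56, 42)
pliers_rack T 0.79 [188.8 268.7] 1502 (153, 244, 62, 49)
pliers_rack T 0.57 [232.8 197.1] 1690 (204, 173, 58, 52)
pliers_rack S 0.75 [211.7 236.2] 1586 (192, 207, 45, 54)
pliers_rack S 0.73 [369.5 294.2] 2597 (342, 257, 56, 68)
pliers_rack S 0.59 [282.1 219.4] 1592 (265, 191, 39, 54)
ring T 0.46 [329.4 256.9] 211 (301, 244, 28, 32)
ring S 0.46 [309.4 264.8] 255 (293, 263, 33, 21)
ring_post T 0.85 [316.4 254.9] 671 (302, 241, 33, 32)
ring_post S 0.79 [313.4 281.3] 555 (299, 265, 31, 29)
spinner T 0.91 [479.7 238.1] 6006 (439, 196, 80, 92)
spinner S 0.67 [472.5 329.8] 6009 (419, 288, 101, 90)
spinner S 0.5 [317.3 271.5] 99 (296, 265, 29, 18)
```

View pics/spS.png

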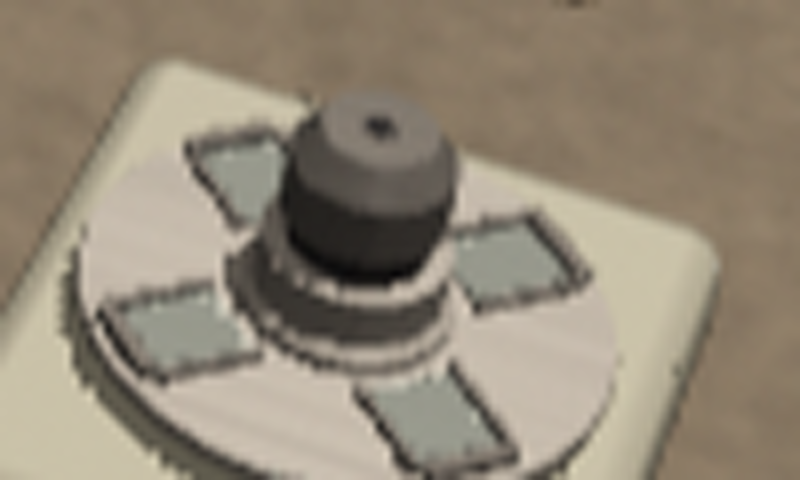

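The spindle-top hole sits at (378,127)/8, which is scene pixel (477.3,295.9). That matches the projection from the top view, so the spindle axis is at (0.550,-0.226). The ring and pliers measurements also agree with the given sizes. Next I plan the approach to the pliers.

```bash
cat >> h.py <<'E'
def plan(pos,ydir=None):
    "tool-frame shift (cm) to pos, and turn about tool z (rad) bringing the tool y line to world angle ydir (deg)"
    s=telemetry.get_obs(); M=rot(s['tool_rot']); d=M.T@(np.array(pos)-s['tool_pos'])*100
    print('t',s['time_s'],'tcp',np.round(s['tool_pos'],4),'rpy',np.round(s['tool_rot'],2),'F',np.round(s['force'],1),'w',round(s['grip_width'],4),'g',round(s['grasp_force'],2))
    print('shift cm',np.round(d,2))
    if ydir is not None:
        a=np.degrees(np.arctan2(M[1,1],M[0,1])); e=(ydir-a+90)%180-90
        print('y line now',a,'turn tool z rad',np.round(-np.radians(e),3),'q7',s['qpos'][6])
        v=np.cross(M[:,2],[0,0,-1]);print('tilt fix rotvec tool',np.round(M.T@v,4))
E
python3 -c "
from h import *
plan([.483,.3115,.237],66.7)"
```

```text
t 1.5 tcp [0.1538 0.6316 0.2366] rpy [180.     0.   166.32] F [ 0.4 -0.2 -0.3] w 0.0872 g 0.0
shift cm [-39.56 -23.31  -0.04]
y line now 76.31954078262446 turn tool z rad 0.168 q7 -3.260796386257012
tilt fix rotvec tool [0.0001 0.     0.    ]
```

Request:
drive_tool --angular '[[0, 0, 0], [0, 0, 0], [0, 0, 0], [0, 0, 0], [0, 0, 0], [0, 0, 0], [0, 0, 0], [0, 0, 0], [0, 0, 0], [0, 0, 0], [0, 0, 0], [0, 0, 0], [0, 0, 0], [0, 0, 0], [0, 0, 0], [0, 0, 0.084], [0, 0, 0.084], [0, 0, 0], [0, 0, 0], [0, 0, 0]]' --delta_pos '[[-1.5, -0.9, 0], [-2.6, -1.5, 0], [-2.8, -1.65, 0], [-2.8, -1.65, 0], [-2.8, -1.65, 0], [-2.8, -1.65, 0], [-2.8, -1.65, 0], [-2.8, -1.65, 0], [-2.8, -1.65, 0], [-2.8, -1.65, 0], [-2.8, -1.65, 0], [-2.8, -1.65, 0], [-2.8, -1.65, 0], [-2.66, -1.61, 0], [-2, -1.15, 0], [0, 0, 0], [0, 0, 0], [0, 0, 0], [0, 0, 0], [0, 0, 0]]' --gripper '[8.7, 8.7, 8.7, 8.7, 8.7, 8.7, 8.7, 8.7, 8.7, 8.7, 8.7, 8.7, 8.7, 8.7, 8.7, 8.7, 8.7, 8.7, 8.7, 8.7]' --squeeze 5

```text
time_s: 3.5
tool_pos: [0.483, 0.3112, 0.2367]
tool_rot: [180.0, 0.0, 156.8]
force: [0.2, 1.0, 0.2]
grip_width: 0.087
grasp_force: 0.0
```

```bash
python3 -c "
from h import *
plan([.483,.3115,.117],66.7)"
```

```text
t 3.5 tcp [0.483  0.3112 0.2367] rpy [179.99   0.   156.77] F [0.2 1.  0.2] w 0.087 g 0.0
shift cm [1.000e-02 3.000e-02 1.197e+01]
y line now 66.76634716328383 turn tool z rad 0.001 q7 33.15709718417314
tilt fix rotvec tool [0.0002 0.0001 0.    ]
```

Request:
drive_tool --angular '[[0, 0, 0], [0, 0, 0], [0, 0, 0], [0, 0, 0], [0, 0, 0], [0, 0, 0], [0, 0, 0], [0, 0, 0], [0, 0, 0], [0, 0, 0], [0, 0, 0], [0, 0, 0], [0, 0, 0], [0, 0, 0], [0, 0, 0], [0, 0, 0]]' --delta_pos '[[0, 0, 1.5], [0, 0, 2], [0, 0, 2], [0, 0, 2], [0, 0, 2], [0, 0, 1.5], [0, 0, 0.97], [0, 0, 0], [0, 0, 0], [0, 0, 0], [0, 0, 0], [0, 0, 0], [0, 0, 0], [0, 0, 0], [0, 0, 0], [0, 0, 0]]' --gripper '[8.7, 8.7, 8.7, 8.7, 8.7, 8.7, 8.7, 8.7, 8.7, 6.8, 6.4, 6.2, 6.0, 5.8, 5.5, 5.5]' --squeeze 5

```text
time_s: 5.1
tool_pos: [0.4835, 0.3123, 0.1176]
tool_rot: [179.9, 0.0, 156.7]
force: [2.0, 2.0, 3.7]
grip_width: 0.058
grasp_force: 5.0
```

Run:
```python
from h import *
T=eyes.read_camera('top');S=eyes.read_camera('scene')
plan([.483,.3115,.116],66.7)
cv2.imwrite('pics/g1.png',np.hstack([cv2.resize(I[...,::-1],(400,600),interpolation=cv2.INTER_CUBIC) for I in (S['pixels'][150:270,170:250],T['pixels'][205:325,130:210])]))
```

```text
t 5.2 tcp [0.4835 0.3122 0.1176] rpy [1.7989e+02 4.0000e-02 1.5670e+02] F [0.7 2.  3.8] w 0.0583 g 4.96
shift cm [ 0.02 -0.09  0.16]
y line now 66.70394611851391 turn tool z rad 0.0 q7 34.18566316943323
tilt fix rotvec tool [0.0019 0.0007 0.    ]
```

View pics/g1.png

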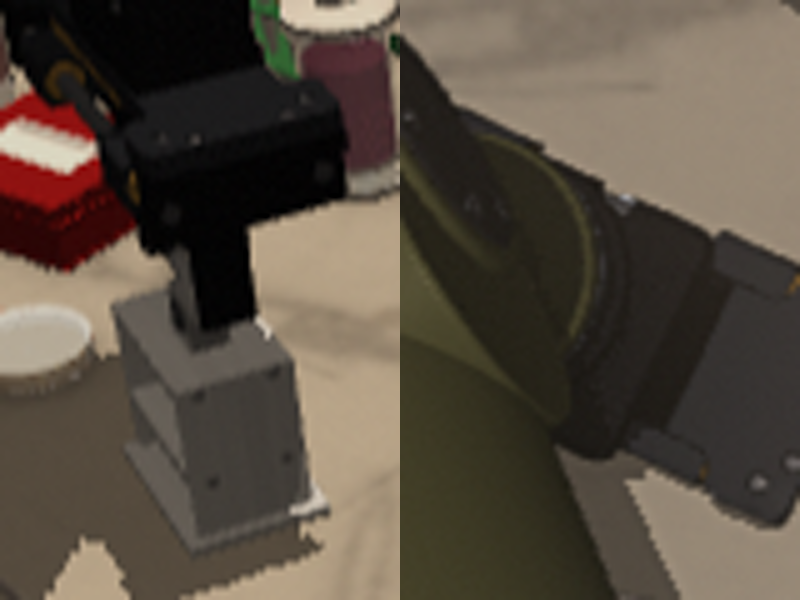

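The fingers hold the grips at 58.3 mm with 5 N. I'll lift straight up.

Request:
drive_tool --angular '[[0, 0, 0], [0, 0, 0], [0, 0, 0], [0, 0, 0], [0, 0, 0], [0, 0, 0], [0, 0, 0], [0, 0, 0], [0, 0, 0], [0, 0, 0], [0, 0, 0], [0, 0, 0], [0, 0, 0], [0, 0, 0]]' --delta_pos '[[0, 0, -0.3], [0, 0, -0.6], [0, 0, -0.8], [0, 0, -0.9], [0, 0, -1], [0, 0, -1], [0, 0, -1], [0, 0, -1], [0, 0, -1], [0, 0, -1], [0, 0, -0.9], [0, 0, -0.5], [0, 0, 0], [0, 0, 0]]' --gripper '[5.5, 5.5, 5.5, 5.5, 5.5, 5.5, 5.5, 5.5, 5.5, 5.5, 5.5, 5.5, 5.5, 5.5]' --squeeze 5

```text
time_s: 6.6
tool_pos: [0.4829, 0.3114, 0.2166]
tool_rot: [-180.0, -0.0, 156.7]
force: [0.2, -0.3, -1.7]
grip_width: 0.0581
grasp_force: 5.1
```

Run:
```python
from h import *
plan([.4842,.0815,.216],69.1)
```

```text
t 6.6 tcp [0.4829 0.3114 0.2166] rpy [-1.7998e+02 -1.0000e-02  1.5670e+02] F [ 0.2 -0.3 -1.7] w 0.0581 g 5.05
shift cm [ -9.22 -21.06   0.07]
y line now 66.6960995351671 turn tool z rad -0.042 q7 33.19597964467253
tilt fix rotvec tool [-0.0004 -0.0002  0.    ]
```

Request:
drive_tool --angular '[[0, 0, 0], [0, 0, 0], [0, 0, 0], [0, 0, 0], [0, 0, 0], [0, 0, 0], [0, 0, 0], [0, 0, 0], [0, 0, 0], [0, 0, 0], [0, 0, 0], [0, 0, 0], [0, 0, 0], [0, 0, 0], [0, 0, 0], [0, 0, 0], [0, 0, -0.021], [0, 0, -0.021], [0, 0, 0], [0, 0, 0]]' --delta_pos '[[-0.12, -0.26, 0], [-0.3, -0.7, 0], [-0.5, -1.1, 0], [-0.7, -1.6, 0], [-0.8, -1.9, 0], [-0.85, -1.95, 0], [-0.85, -1.95, 0], [-0.85, -1.95, 0], [-0.85, -1.95, 0], [-0.85, -1.95, 0], [-0.8, -1.9, 0], [-0.7, -1.6, 0], [-0.5, -1.1, 0], [-0.3, -0.7, 0], [-0.1, -0.45, 0], [0, 0, 0], [0, 0, 0], [0, 0, 0], [0, 0, 0], [0, 0, 0]]' --gripper '[5.5, 5.5, 5.5, 5.5, 5.5, 5.5, 5.5, 5.5, 5.5, 5.5, 5.5, 5.5, 5.5, 5.5, 5.5, 5.5, 5.5, 5.5, 5.5, 5.5]' --squeeze 5

```text
time_s: 8.6
tool_pos: [0.483, 0.0826, 0.2168]
tool_rot: [-180.0, -0.0, 159.1]
force: [0.6, 0.1, -1.6]
grip_width: 0.0582
grasp_force: 5.1
```

Run:
```python
from h import *
S=eyes.read_camera('scene')
plan([.4842,.0815,.216],69.1)
I=S['pixels'][190:310,260:340]
save(S,'s2full.png')
# expected projections of pliers for pivot height guess (tcp z-0.116+0.085)
s=telemetry.get_obs();p=np.array(s['tool_pos'])
for dz in(-.026,-.031,-.036):
  print(dz,[np.round(proj(S,p+[0,0,dz+h]),1) for h in(0,-.073,-.077)])
print('bush',proj(S,(.4898,.097,.037)),proj(S,(.4779,.066,.037)))
cv2.imwrite('pics/g2.png',cv2.resize(I[...,::-1],(400*4//3,800*3//4*4//4),interpolation=cv2.INTER_CUBIC))
```

```text
t 8.65 tcp [0.483  0.0825 0.2168] rpy [-180.     -0.    159.13] F [ 0.6 -0.4 -0.8] w 0.058 g 5.05
shift cm [-0.15 -0.05  0.08]
y line now 69.12730648681598 turn tool z rad 0.0 q7 56.02739039054038
tilt fix rotvec tool [-0. -0. -0.]
-0.026 [array([296.4, 202.8]), array([298.2, 238. ]), array([298.3, 239.9])]
-0.031 [array([296.5, 205.3]), array([298.3, 240.3]), array([298.4, 242.2])]
-0.036 [array([296.7, 207.8]), array([298.4, 242.6]), array([298.5, 244.4])]
bush [296.2366564  268.71003283] [305.34462149 278.1480239 ]
```

View pics/g2.png

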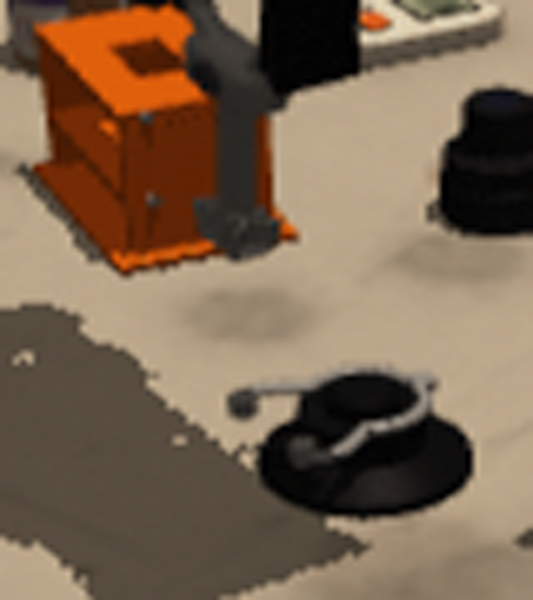

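The picture shows the jaw block's bottom corners near (290,236.4), (296.8,241.6) and (302,238). The bushes are at (296.5,270.6) and (306.5,280). I'll fit the pliers' offset in the hand from these.

Run:
```python
from h import *
from scipy.optimize import least_squares
np.set_printoptions(precision=2,suppress=True)
S=eyes.read_camera('scene')
s=telemetry.get_obs();p=np.array(s['tool_pos']);a=np.radians(69.1)
ey=np.array([np.cos(a),np.sin(a),0]);ex=np.array([np.cos(a+np.pi/2),np.sin(a+np.pi/2),0])
for sx in(1,-1):
  for sy in(1,-1): print(sx,sy,proj(S,p+ex*.0065*sx+ey*.0105*sy+[0,0,-.108]))
obs={(1,1):(290,236.4),(1,-1):(296.8,241.6),(-1,-1):(302,238)}
f=lambda v:np.concatenate([proj(S,p+ex*(.0065*k[0]+v[0])+ey*.0105*k[1]+[0,0,v[1]])-o for k,o in obs.items()])
r=least_squares(f,[0,-.108],x_scale=.001);print('dx mm, bottom rel tcp mm',r.x*1e3,r.fun)
m=[d for d in models.cut_out(S,'pliers') if d['p']>.3]
for d in m:
  M=d['pixels'];ys,xs=np.nonzero(M);print(d['p'],d['centre'],M.sum())
  if abs(d['centre'][0]-297)<8:
    for y in range(ys.min(),ys.max()+1,1): q=xs[ys==y]; print((y,q.min(),q.max()) if len(q) else y,end=' ')
I=S['pixels'][196:250,270:330]
cv2.imwrite('pics/g3.png',cv2.resize(I[...,::-1],(600,540),interpolation=cv2.INTER_NEAREST))
```

```text
1 1 [292.36 240.49]
1 -1 [298.33 246.26]
-1 1 [298.61 238.14]
-1 -1 [304.64 243.83]
dx mm, bottom rel tcp mm [  3.85 -95.89] [ 0.14 -0.76 -0.66 -0.21  0.53  0.97]
0.82 [294.2, 210.5] 527
(174, np.int64(285), np.int64(285)) (175, np.int64(284), np.int64(287)) (176, np.int64(284), np.int64(288)) (177, np.int64(284), np.int64(289)) (178, np.int64(284), np.int64(290)) (179, np.int64(284), np.int64(290)) (180, np.int64(284), np.int64(290)) (181, np.int64(284), np.int64(290)) (182, np.int64(285), np.int64(290)) (183, np.int64(285), np.int64(290)) (184, np.int64(285), np.int64(290)) (185, np.int64(285), np.int64(290)) (186, np.int64(286), np.int64(290)) (187, np.int64(286), np.int64(290)) (188, np.int64(286), np.int64(290)) (189, np.int64(286), np.int64(290)) (190, np.int64(287), np.int64(291)) (191, np.int64(287), np.int64(291)) (192, np.int64(288), np.int64(291)) (193, np.int64(288), np.int64(292)) (194, np.int64(289), np.int64(293)) (195, np.int64(289), np.int64(294)) (196, np.int64(289), np.int64(295)) (197, np.int64(289), np.int64(296)) (198, np.int64(288), np.int64(298)) (199, np.int6
[... 834 characters left out ...]
, np.int64(298)) (223, np.int64(293), np.int64(298)) (224, np.int64(293), np.int64(298)) (225, np.int64(293), np.int64(298)) (226, np.int64(293), np.int64(298)) (227, np.int64(293), np.int64(298)) (228, np.int64(293), np.int64(298)) (229, np.int64(292), np.int64(298)) (230, np.int64(290), np.int64(298)) (231, np.int64(289), np.int64(298)) (232, np.int64(289), np.int64(298)) (233, np.int64(289), np.int64(299)) (234, np.int64(289), np.int64(300)) (235, np.int64(289), np.int64(301)) (236, np.int64(290), np.int64(301)) (237, np.int64(290), np.int64(301)) (238, np.int64(291), np.int64(301)) (239, np.int64(292), np.int64(300)) (240, np.int64(293), np.int64(299)) (241, np.int64(294), np.int64(298))
```

View pics/g3.png

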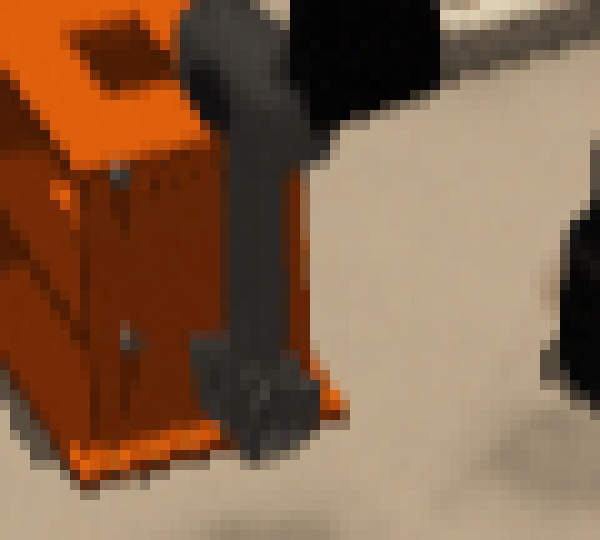

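Run:
```python
from h import *
np.set_printoptions(precision=1,suppress=True)
S=eyes.read_camera('scene')
s=telemetry.get_obs();p=np.array(s['tool_pos']);a=np.radians(69.1)
ey=np.array([np.cos(a),np.sin(a),0]);ex=np.array([np.cos(a+np.pi/2),np.sin(a+np.pi/2),0])
for sy in(-.029,-.044):
  for sx in(.0095,-.0095):print('tip',sy,sx,proj(S,p+ex*sx+ey*sy+[0,0,-.014]))
for nm,x,y in (('top+',.007,.026),('grip tip',0,.026)):
  print(nm,proj(S,p+ex*x+ey*y+[0,0,-.031+.063]))
I=S['pixels'][150:250,260:340]
cv2.imwrite('pics/g4.png',cv2.resize(np.clip(I[...,::-1].astype(int)*2+20,0,255).astype(np.uint8),(480,600),interpolation=cv2.INTER_NEAREST))
```

```text
tip -0.029 0.0095 [300.2 205.9]
tip -0.029 -0.0095 [310.1 202.4]
tip -0.044 0.0095 [305. 210.]
tip -0.044 -0.0095 [315.  206.4]
top+ [283.3 167.2]
grip tip [287. 166.]
```

View pics/g4.png

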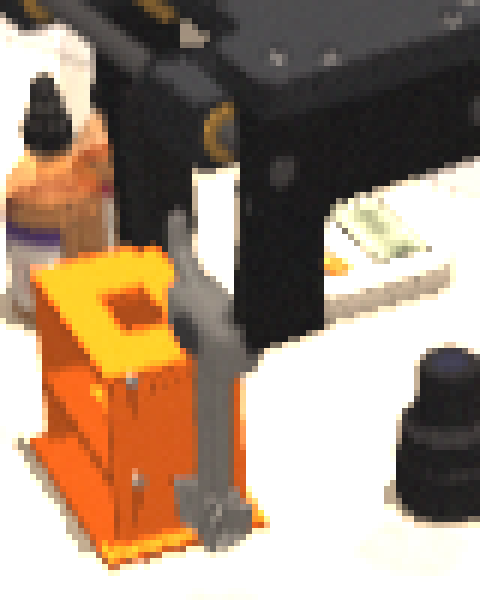

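Run:
```python
from h import *
np.set_printoptions(precision=1,suppress=True)
S=eyes.read_camera('scene')
p=np.array([.4835,.3122,.1176]);a=np.radians(66.7)
ey=np.array([np.cos(a),np.sin(a),0]);ex=np.array([np.cos(a+np.pi/2),np.sin(a+np.pi/2),0])
for sx in(.0375,-.0375):
  print('body',sx,proj(S,p+ex*sx-ey*.095+[0,0,.046]))
for sx in(.013,-.013):
  print('fingtip',sx,[proj(S,p+ex*sx-ey*y+[0,0,-.014]) for y in(.029,.044)])
# edges in g1 crop (gray) for the body's end face and rack top corners
g=cv2.cvtColor(S['pixels'],cv2.COLOR_RGB2GRAY)
# now: body end face at current pose
s=telemetry.get_obs();p=np.array(s['tool_pos']);a=np.radians(69.13)
ey=np.array([np.cos(a),np.sin(a),0]);ex=np.array([np.cos(a+np.pi/2),np.sin(a+np.pi/2),0])
for sx in(.0375,-.0375):
  print('now body',sx,proj(S,p+ex*sx-ey*.095+[0,0,.046]))
print('finger row profile 200:', g[200,292:325]);print('col profile 307:',g[195:215,307])
```

```text
body 0.0375 [203.  206.6]
body -0.0375 [242.  195.3]
fingtip 0.013 [array([208.2, 214.1]), array([210.8, 217.6])]
fingtip -0.013 [array([220.7, 210.4]), array([223.4, 213.8])]
now body 0.0375 [305.3 196.1]
now body -0.0375 [347.9 181.8]
finger row profile 200: [59 61 64 63 63 60 44  4  6  4  3  5  4  4  3  4  5  4  4  2  2  2 74 83
 76 80 83 80 77 79 75 76 72]
col profile 307: [  4   2   3   3   4   4   2   4   3   3   3   4 108 170 171 170 168 168
 170 170]
```

Run:
```python
from h import *
plan([.4872,.0809,.158],69.1)
```

```text
t 8.85 tcp [0.483  0.0823 0.2169] rpy [180.    0.  159.1] F [ 0.6 -0.6 -1.5] w 0.0577 g 5.05
shift cm [-0.44  0.02  5.89]
y line now 69.10237481660825 turn tool z rad 0.0 q7 56.028800317553575
tilt fix rotvec tool [0. 0. 0.]
```

Request:
drive_tool --angular '[[0, 0, 0], [0, 0, 0], [0, 0, 0], [0, 0, 0], [0, 0, 0], [0, 0, 0], [0, 0, 0], [0, 0, 0]]' --delta_pos '[[-0.2, 0, 0.5], [-0.24, 0, 1], [0, 0, 1.2], [0, 0, 1.2], [0, 0, 1], [0, 0, 0.7], [0, 0, 0.3], [0, 0, 0]]' --gripper '[5.5, 5.5, 5.5, 5.5, 5.5, 5.5, 5.5, 5.5]' --squeeze 6

```text
time_s: 9.65
tool_pos: [0.4869, 0.0806, 0.1574]
tool_rot: [-180.0, -0.0, 159.1]
force: [-0.7, 0.8, -1.4]
grip_width: 0.058
grasp_force: 6.1
```

Run:
```python
from h import *
np.set_printoptions(precision=1,suppress=True)
S=eyes.read_camera('scene');plan([.4872,.0809,.158],69.1)
s=telemetry.get_obs();p=np.array(s['tool_pos']);a=np.radians(69.1)
ey=np.array([np.cos(a),np.sin(a),0]);ex=np.array([np.cos(a+np.pi/2),np.sin(a+np.pi/2),0])
for k in((1,1),(1,-1),(-1,-1)):print(k,proj(S,p+ex*.0065*k[0]+ey*.0105*k[1]+[0,0,-.108]))
for d in models.cut_out(S,'pliers'):
  M=d['pixels'];ys,xs=np.nonzero(M);print(round(d['p'],2),d['centre'],ys.max(),[(y,xs[ys==y].min(),xs[ys==y].max()) for y in range(ys.max()-22,ys.max()+1) if (ys==y).any()])
I=S['pixels'][210:300,270:345]
cv2.imwrite('pics/g5.png',cv2.resize(np.clip(I[...,::-1].astype(float)*1.6+15,0,255).astype(np.uint8),(500,600),interpolation=cv2.INTER_NEAREST))
```

```text
t 9.7 tcp [0.5 0.1 0.2] rpy [180.    0.  159.1] F [ 0.7  0.1 -0.4] w 0.0582 g 6.06
shift cm [ 0.  0. -0.]
y line now 69.09600882681356 turn tool z rad -0.0 q7 57.62555616795254
tilt fix rotvec tool [0. 0. 0.]
(1, 1) [296.  265.5]
(1, -1) [301.8 271.4]
(-1, -1) [307.9 268.9]
0.73 [297.6, 238.4] 267 [(245, np.int64(296), np.int64(300)), (246, np.int64(296), np.int64(300)), (247, np.int64(296), np.int64(301)), (248, np.int64(296), np.int64(301)), (249, np.int64(296), np.int64(301)), (250, np.int64(296), np.int64(301)), (251, np.int64(296), np.int64(301)), (252, np.int64(296), np.int64(301)), (253, np.int64(296), np.int64(301)), (254, np.int64(296), np.int64(301)), (255, np.int64(296), np.int64(301)), (256, np.int64(295), np.int64(301)), (257, np.int64(294), np.int64(302)), (258, np.int64(294), np.int64(303)), (259, np.int64(294), np.int64(304)), (260, np.int64(294), np.int64(305)), (261, np.int64(294), np.int64(305)), (262, np.int64(294), np.int64(305)), (263, np.int64(295), np.int64(305)), (264, np.int64(295), np.int64(305)), (265, np.int64(297), np.int64(304)), (266, np.int64(297), np
[... 1102 characters left out ...]
19, np.int64(327), np.int64(342)), (220, np.int64(326), np.int64(342)), (221, np.int64(326), np.int64(342)), (222, np.int64(326), np.int64(342)), (223, np.int64(326), np.int64(342)), (224, np.int64(326), np.int64(343)), (225, np.int64(326), np.int64(343)), (226, np.int64(326), np.int64(343)), (227, np.int64(326), np.int64(343)), (228, np.int64(326), np.int64(343)), (229, np.int64(326), np.int64(343)), (230, np.int64(326), np.int64(343)), (231, np.int64(326), np.int64(343)), (232, np.int64(327), np.int64(343)), (233, np.int64(327), np.int64(342)), (234, np.int64(328), np.int64(342)), (235, np.int64(329), np.int64(341)), (236, np.int64(330), np.int64(339)), (237, np.int64(333), np.int64(336))]
```

View pics/g5.png

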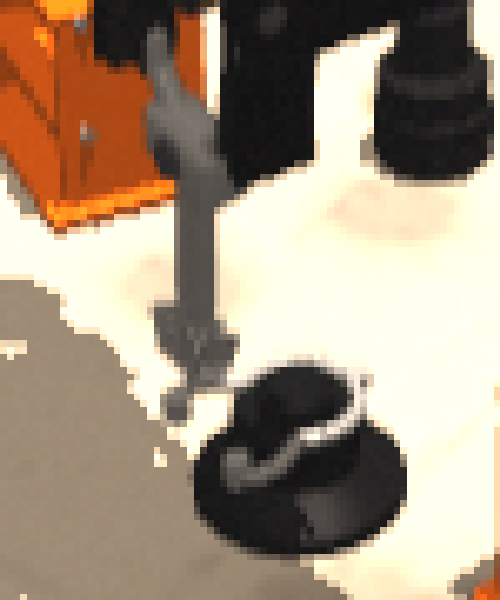

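The jaw block spans columns 294–305 with its bottom at row 267. The bushes are at (296,269.5) and (305,280). The jaws sit about 8 mm higher in the hand than nominal and about 3.5 mm off along pliers x, which I've already compensated. Now I'll go down between the bushes in part.

Request:
drive_tool --angular '[[0, 0, 0], [0, 0, 0], [0, 0, 0], [0, 0, 0], [0, 0, 0], [0, 0, 0], [0, 0, 0], [0, 0, 0], [0, 0, 0]]' --delta_pos '[[-0.05, 0.08, 0], [0, 0, 0.3], [0, 0, 0.5], [0, 0, 0.5], [0, 0, 0.5], [0, 0, 0.5], [0, 0, 0.4], [0, 0, 0.3], [0, 0, 0]]' --gripper '[5.5, 5.5, 5.5, 5.5, 5.5, 5.5, 5.5, 5.5, 5.5]' --squeeze 6

```text
time_s: 10.65
tool_pos: [0.4875, 0.0811, 0.1274]
tool_rot: [-180.0, -0.0, 159.1]
force: [-0.4, 0.7, -1.0]
grip_width: 0.0577
grasp_force: 6.1
```

Run:
```python
from h import *
np.set_printoptions(precision=1,suppress=True)
S=eyes.read_camera('scene');plan([.4872,.0817,.1225],69.1)
s=telemetry.get_obs();p=np.array(s['tool_pos']);a=np.radians(69.1)
ey=np.array([np.cos(a),np.sin(a),0]);ex=np.array([np.cos(a+np.pi/2),np.sin(a+np.pi/2),0])
for k in((1,1),(1,-1),(-1,-1)):print(k,proj(S,p+ex*.0065*k[0]+ey*.0105*k[1]+[0,0,-.108]))
for n in ('pliers','ring'):
 for d in models.cut_out(S,n)[:1]:
  M=d['pixels'];ys,xs=np.nonzero(M);print(n,round(d['p'],2),d['centre'],[(int(y),int(xs[ys==y].min()),int(xs[ys==y].max())) for y in range(ys.max()-26,ys.max()+1) if (ys==y).any()])
I=S['pixels'][235:305,280:345]
cv2.imwrite('pics/g6.png',cv2.resize(np.clip(I[...,::-1].astype(float)*1.8+20,0,255).astype(np.uint8),(650,600)[:1]+(600,),interpolation=cv2.INTER_NEAREST))
```

```text
t 10.7 tcp [0.5 0.1 0.1] rpy [-180.    -0.   159.1] F [ 0.5  1.2 -1.1] w 0.058 g 6.06
shift cm [0.1 0.  0.5]
y line now 69.0974535981056 turn tool z rad -0.0 q7 58.38292028563124
tilt fix rotvec tool [-0. -0. -0.]
(1, 1) [296.7 277.7]
(1, -1) [302.4 283.7]
(-1, -1) [308.4 281.2]
pliers 0.81 [299.9, 252.7] [(253, 297, 304), (254, 297, 303), (255, 297, 303), (256, 297, 302), (257, 297, 302), (258, 297, 302), (259, 297, 302), (260, 297, 302), (261, 297, 302), (262, 297, 302), (263, 297, 302), (264, 297, 302), (265, 297, 302), (266, 297, 302), (267, 296, 302), (268, 295, 302), (269, 295, 302), (270, 295, 302), (271, 294, 303), (272, 294, 304), (273, 294, 304), (274, 294, 305), (275, 295, 305), (276, 296, 304), (277, 296, 304), (278, 297, 303), (279, 298, 302)]
ring 0.61 [313.1, 264.5] [(262, 307, 319), (263, 306, 319), (264, 305, 319), (265, 305, 320), (266, 304, 320), (267, 304, 319), (268, 304, 319), (269, 304, 304), (271, 318, 318), (272, 317, 317), (273, 316, 317), (274, 315, 316), (275, 314, 315), (276, 313, 314), (277, 312, 314), (278, 312, 313), (279, 312, 313), (280, 312, 313), (281, 311, 313), (282, 311, 313), (283, 310, 312), (284, 305, 312), (285, 304, 311), (286, 304, 310), (287, 305, 309), (288, 307, 308)]
```

View pics/g6.png

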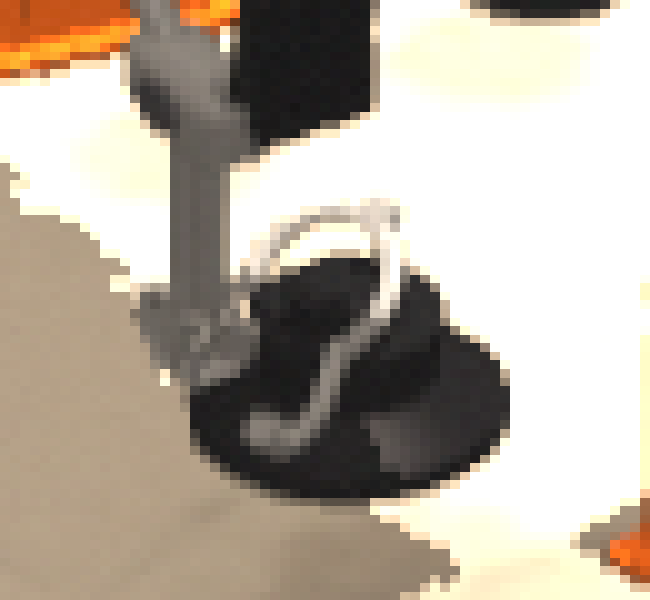

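The ring has tipped: its coil is raised to (317.5,259.6) and the near bush has sunk to (306.5,284.7). So the jaws are pressing on it from above. I'll back off straight up and re-measure.

Request:
drive_tool --angular '[[0, 0, 0], [0, 0, 0], [0, 0, 0], [0, 0, 0], [0, 0, 0], [0, 0, 0], [0, 0, 0], [0, 0, 0], [0, 0, 0], [0, 0, 0]]' --delta_pos '[[0, 0, -0.2], [0, 0, -0.3], [0, 0, -0.3], [0, 0, -0.3], [0, 0, -0.4], [0, 0, -0.5], [0, 0, -0.8], [0, 0, -1], [0, 0, -1], [0, 0, -0.5]]' --gripper '[5.5, 5.5, 5.5, 5.5, 5.5, 5.5, 5.5, 5.5, 5.5, 5.5]' --squeeze 6

```text
time_s: 11.8
tool_pos: [0.4886, 0.0814, 0.1825]
tool_rot: [179.9, 0.1, 159.1]
force: [-0.4, -0.1, -0.9]
grip_width: 0.0579
grasp_force: 6.1
```

Run:
```python
from h import *
S=eyes.read_camera('scene');plan([.4872,.0817,.1225],69.1)
T=eyes.read_camera('top')
for n,p in(('S',S),('T',T)):
 for t in('ring','ring_post'):
  for d in models.cut_out(p,t)[:2]:
   M=d['pixels'].astype(np.uint8);print(n,t,round(d['p'],2),np.round(d['centre'],1),M.sum(),cv2.boundingRect(M))
g=cv2.cvtColor(S['pixels'],cv2.COLOR_RGB2GRAY)
I=g[258:296,288:336]
ch=" .:-=+*#%@"
print('scene rows from 258, cols from 288');
for r,row in enumerate(I): print(258+r,''.join(ch[9-min(9,int(v)//20)] for v in row))
```

```text
t 11.85 tcp [0.4888 0.0815 0.1828] rpy [1.7989e+02 1.2000e-01 1.5910e+02] F [ 0.6 -0.3 -0.7] w 0.0579 g 6.06
shift cm [ 0.17 -0.05  6.03]
y line now 69.10246176424893 turn tool z rad 0.0 q7 57.119506951882805
tilt fix rotvec tool [ 0.002   0.0021 -0.    ]
S ring 0.65 [470.2 329.9] 5907 (419, 288, 101, 90)
S ring_post 0.74 [315.4 283.2] 612 (299, 265, 32, 29)
S ring_post 0.34 [293.7 203. ] 160 (288, 193, 10, 59)
T ring 0.66 [286.  168.8] 340 (276, 159, 19, 22)
scene rows from 258, cols from 288
258 ..:::::::::::::::...............................
259 .......:::::....................................
260 ................................................
261 ................................................
262 ................................................
263 ........................::--::.::...............
264 :...................::---+++==---:::............
265 -.............:...::-+*%@@@@@%#=--:::...........
266 .........::---:..:-=*%@@@@@@@@@%+-:=-...........
267 :......:-+****-:--=#@@@@@@@@@@@@%+:=-...........
268 +....::+**#*+**++*#@@@@@@@@@@@@@%#-:-...........
269 *:...:+***=---
[... 712 characters left out ...]
@@@@@@.....
283 +****++++**@@@@@%%%@@@@@@@@@@%%%%%@@@@@@@@@.....
284 +*****++++*@@@@@@@@@@@@@@@%%%%%%%%%@@@@@@@%.....
285 +*++***++*+%@@@@@@@@@@@@@%%%%%%%%%%@@@@@@@+.....
286 +++++****++%@@@@@@@@@@@@@@%%%%%%%%%%@@@@@%:.....
287 *+++++**+**#%@@@@@@@@@@@@@%%%%%%%%%%@@@@@+......
288 *+*+++**+**+#%@@@@@@@@@@@@%%%%%%%%%%@@@@*:......
289 ++++++++**+++#%@@@@@@@@@@%%%%%%%%%%@@@@=:.......
290 *+++**+***+***#%@@@@@@@@@%%%%%%%%@@@@#=.........
291 *++++**+********#%@@@@@@@@%@@@@@@@@#+=..........
292 **++++************#%%@@@@@@@@@@@#*+=:...........
293 +***++**************####%%%**====-::::::........
294 +***+**********************:-:::::::::::::::....
295 ***************************--::::::::::::::::...
```

The ring fell back to its old place: bushes at (296,270.5) and (305,280), coil at (323.5,266.5). To separate the jaws' offset in the hand from camera bias, I'll turn the tool a quarter turn and compare jaw positions.

```bash
cat > jaw.py <<'E'
from h import *
import sys
S=eyes.read_camera('scene');s=telemetry.get_obs();p=np.array(s['tool_pos']);M=rot(s['tool_rot'])
print(np.round(p,4),np.round(s['tool_rot'],2),'q7',s['qpos'][6],'axis -100,-108',np.round(proj(S,p+M@[0,0,.100]),1),np.round(proj(S,p+M@[0,0,.108]),1),'piv -.031',np.round(proj(S,p+M@[0,0,.031]),1))
for d in models.cut_out(S,'pliers')[:3]:
  m=d['pixels'];ys,xs=np.nonzero(m)
  if abs(d['centre'][0]-proj(S,p)[0])>15: continue
  print(round(d['p'],2),[(int(y),int(xs[ys==y].min()),int(xs[ys==y].max())) for y in range(ys.max()-32,ys.max()+1) if (ys==y).any()])
E
python3 jaw.py
```

```text
[0.4875 0.0812 0.1804] [-1.7997e+02 -4.0000e-02  1.5910e+02] q7 57.13121896794704 axis -100,-108 [301.2 253.9] [301.3 257.4] piv -.031 [299.7 222.3]
0.57 [(223, 291, 302), (224, 291, 303), (225, 292, 303), (226, 292, 303), (227, 293, 304), (228, 294, 304), (229, 294, 304), (230, 294, 303), (231, 294, 302), (232, 294, 302), (233, 294, 302), (234, 295, 302), (235, 295, 302), (236, 295, 301), (237, 295, 301), (238, 295, 301), (239, 296, 301), (240, 296, 301), (241, 296, 301), (242, 296, 301), (243, 296, 300), (244, 295, 300), (245, 295, 300), (246, 294, 300), (247, 293, 300), (248, 293, 301), (249, 293, 301), (250, 293, 302), (251, 294, 302), (252, 294, 302), (253, 295, 302), (254, 296, 302), (255, 297, 301)]
```

Request:
drive_tool --angular '[[0, 0, -0.07], [0, 0, -0.13], [0, 0, -0.13], [0, 0, -0.13], [0, 0, -0.13], [0, 0, -0.13], [0, 0, -0.13], [0, 0, -0.13], [0, 0, -0.13], [0, 0, -0.13], [0, 0, -0.13], [0, 0, -0.13], [0, 0, -0.07], [0, 0, 0], [0, 0, 0]]' --delta_pos '[[0, 0, 0], [0, 0, 0], [0, 0, 0], [0, 0, 0], [0, 0, 0], [0, 0, 0], [0, 0, 0], [0, 0, 0], [0, 0, 0], [0, 0, 0], [0, 0, 0], [0, 0, 0], [0, 0, 0], [0, 0, 0], [0, 0, 0]]' --gripper '[5.5, 5.5, 5.5, 5.5, 5.5, 5.5, 5.5, 5.5, 5.5, 5.5, 5.5, 5.5, 5.5, 5.5, 5.5]' --squeeze 6

```text
time_s: 13.7
tool_pos: [0.4877, 0.0812, 0.1806]
tool_rot: [180.0, -0.0, -111.0]
force: [-0.4, 0.1, -1.6]
grip_width: 0.0581
grasp_force: 6.1
```

```bash
python3 jaw.py
```

```text
[0.4878 0.0812 0.1807] [ 1.7999e+02 -1.0000e-02 -1.1104e+02] q7 146.97793918153232 axis -100,-108 [301.3 253.7] [301.4 257.2] piv -.031 [299.8 222. ]
0.93 [(229, 290, 301), (230, 291, 301), (231, 293, 301), (232, 294, 301), (233, 294, 301), (234, 294, 301), (235, 293, 301), (236, 293, 301), (237, 293, 301), (238, 293, 301), (239, 293, 301), (240, 293, 301), (241, 293, 301), (242, 293, 301), (243, 293, 301), (244, 293, 301), (245, 293, 301), (246, 293, 301), (247, 293, 301), (248, 293, 301), (249, 293, 301), (250, 292, 302), (251, 291, 303), (252, 290, 304), (253, 290, 304), (254, 290, 303), (255, 291, 303), (256, 291, 303), (257, 291, 302), (258, 292, 302), (259, 293, 301), (260, 293, 297), (261, 295, 295)]
```

Comparing the two yaws, the jaws are offset about +8.5 mm along tool y, with negligible camera bias. So the pliers lean about 4.6° in the closing plane. I'll tilt the tool to compensate and check here.

Request:
drive_tool --angular '[[0.02, 0, 0], [0.03, 0, 0], [0.03, 0, 0], [0, 0, 0], [0, 0, 0], [0, 0, 0]]' --delta_pos '[[0, 0, 0], [0, 0, 0], [0, 0, 0], [0, 0, 0], [0, 0, 0], [0, 0, 0]]' --gripper '[5.5, 5.5, 5.5, 5.5, 5.5, 5.5]' --squeeze 6

```text
time_s: 14.4
tool_pos: [0.488, 0.0812, 0.1811]
tool_rot: [-175.4, 0.0, -110.9]
force: [0.3, 0.6, -0.8]
grip_width: 0.058
grasp_force: 6.1
```

```bash
python3 jaw.py
python3 - <<'E'
from h import *
S=eyes.read_camera('scene');s=telemetry.get_obs();p=np.array(s['tool_pos']);M=rot(s['tool_rot'])
print('down in tool',np.round(M.T@[0,0,-1],4),'vertical line below tcp 100/108',proj(S,p+[0,0,-.1]),proj(S,p+[0,0,-.108]))
g=cv2.cvtColor(S['pixels'],cv2.COLOR_RGB2GRAY)
I=g[212:264,280:314];ch=" .:-=+*#%@"
for r,row in enumerate(I): print(212+r,''.join(ch[9-min(9,int(v)//20)] for v in row))
E
```

```text
[0.488  0.0811 0.181 ] [-1.7540e+02  1.0000e-02 -1.1096e+02] q7 142.87197389914837 axis -100,-108 [305.1 251.9] [305.6 255.2] piv -.031 [301.1 221.3]
0.85 [(226, 291, 307), (227, 291, 304), (228, 292, 303), (229, 293, 303), (230, 294, 303), (231, 296, 303), (232, 296, 303), (233, 297, 303), (234, 297, 303), (235, 297, 303), (236, 297, 303), (237, 297, 303), (238, 297, 303), (239, 297, 303), (240, 297, 303), (241, 297, 303), (242, 297, 303), (243, 297, 303), (244, 297, 304), (245, 297, 304), (246, 297, 304), (247, 297, 304), (248, 297, 305), (249, 297, 307), (250, 296, 307), (251, 295, 308), (252, 295, 307), (253, 295, 307), (254, 296, 307), (255, 296, 306), (256, 297, 306), (257, 297, 304), (258, 298, 301)]
down in tool [-0.      0.08    0.9968] vertical line below tcp 100/108 [301.39921223 253.55376535] [301.56561772 257.04760165]
212 @@@@@@@@@@##########-...:**###%+..
213 @@@@@@@@@@##########-..:+**##*=:..
214 @@@@@@@@@@%#########+:-+**###-....
215 @@@@@@@@@@%#########++#**###-.....
216 @@@@@@@@@@@########******###......
217 @@@@@@@@@@@######********+*+-.....
218 @@@@@@@@@@@#####**
[... 1071 characters left out ...]
46 .................*#######:........
247 ............:::::*#######-........
248 ..........::::::-###%####=.-:.....
249 ........::::--=-=#######*#-*-.....
250 ......::::::-=***###+###+##*+.....
251 ......:::::::=%###+#=#####**+.....
252 ......::::::::*##+=%######**-.....
253 ......::::::::+##=*%###*#***:.....
254 ......:::::::--##+*%%##*#***......
255 .......::::::--+####%##*#***......
256 ........::::----*##*####**#*......
257 ........::::::::=*###+##**#*......
258 ..........:::::-=+##*=******-.....
259 ...............****#*********-:...
260 .............--****************:..
261 ..........---*******************..
262 :.......--**********************--
263 *-:..---*********************+****
```

The jaws are now plumb: block columns 295–308 against a predicted 301.5. I'll turn back about the vertical.

Request:
drive_tool --angular '[[0, 0.0056, 0.07], [0, 0.0104, 0.13], [0, 0.0104, 0.13], [0, 0.0104, 0.13], [0, 0.0104, 0.13], [0, 0.0104, 0.13], [0, 0.0104, 0.13], [0, 0.0104, 0.13], [0, 0.0104, 0.13], [0, 0.0104, 0.13], [0, 0.0104, 0.13], [0, 0.0104, 0.13], [0, 0.0056, 0.07], [0, 0, 0], [0, 0, 0]]' --delta_pos '[[0, 0, 0], [0, 0, 0], [0, 0, 0], [0, 0, 0], [0, 0, 0], [0, 0, 0], [0, 0, 0], [0, 0, 0], [0, 0, 0], [0, 0, 0], [0, 0, 0], [0, 0, 0], [0, 0, 0], [0, 0, 0], [0, 0, 0]]' --gripper '[5.5, 5.5, 5.5, 5.5, 5.5, 5.5, 5.5, 5.5, 5.5, 5.5, 5.5, 5.5, 5.5, 5.5, 5.5]' --squeeze 6

```text
time_s: 16.05
tool_pos: [0.488, 0.0812, 0.1808]
tool_rot: [-175.4, 0.0, 158.9]
force: [-0.2, 0.8, -1.3]
grip_width: 0.0578
grasp_force: 6.1
```

Run:
```python
from h import *
S=eyes.read_camera('scene')
plan([.485,.0822,.155],69.1)
s=telemetry.get_obs();p=np.array(s['tool_pos']);M=rot(s['tool_rot'])
a=np.radians(69.1);ey=np.array([np.cos(a),np.sin(a),0]);ex=np.array([-np.sin(a),np.cos(a),0])
print('down in tool',np.round(M.T@[0,0,-1],4),'axis below',np.round(proj(S,p+[0,0,-.104]),1))
for k in((1,1),(1,-1),(-1,-1)):print(k,np.round(proj(S,p+ex*.0065*k[0]+ey*.0105*k[1]+[0,0,-.104]),1))
for b in((.4905,.0977,.0325),(.4786,.0667,.0325)):print('bush pred',np.round(proj(S,b),1))
for d in models.cut_out(S,'pliers')[:2]:
  m=d['pixels'];ys,xs=np.nonzero(m)
  if abs(d['centre'][0]-proj(S,p)[0])<15:print(round(d['p'],2),[(int(y),int(xs[ys==y].min()),int(xs[ys==y].max())) for y in range(ys.max()-16,ys.max()+1)])
```

```text
t 16.1 tcp [0.4879 0.0812 0.1808] rpy [-1.7542e+02  1.0000e-02  1.5890e+02] F [-0.3 -0.3 -1.1] w 0.0581 g 6.06
shift cm [0.31 0.2  2.57]
y line now 68.89734535083123 turn tool z rad -0.004 q7 53.61211993173888
tilt fix rotvec tool [-0.0798  0.0002  0.    ]
down in tool [2.000e-04 7.980e-02 9.968e-01] axis below [301.4 255.3]
(1, 1) [295.4 253.7]
(1, -1) [301.3 259.5]
(-1, -1) [307.5 257.1]
bush pred [296.3 270.2]
bush pred [305.4 279.7]
0.88 [(243, 298, 302), (244, 298, 302), (245, 298, 303), (246, 298, 303), (247, 297, 303), (248, 295, 303), (249, 295, 304), (250, 295, 304), (251, 295, 306), (252, 295, 307), (253, 295, 306), (254, 295, 306), (255, 296, 306), (256, 297, 306), (257, 299, 306), (258, 299, 305), (259, 300, 303)]
```

Request:
drive_tool --angular '[[0, 0, 0], [0, 0, 0], [0, 0, 0], [0, 0, 0], [0, 0, 0], [0, 0, 0], [0, 0, 0], [0, 0, 0], [0, 0, 0], [0, 0, 0], [0, 0, 0], [0, 0, 0], [0, 0, 0], [0, 0, 0]]' --delta_pos '[[0.13, 0.1, 0.6], [0.14, 0.1, 1], [0, 0, 0.97], [0, 0, 0], [0, 0, 0], [0, 0.02, 0.3], [0, 0.03, 0.4], [0, 0.03, 0.4], [0, 0.03, 0.4], [0, 0.03, 0.4], [0, 0.03, 0.4], [0, 0.03, 0.3], [0, 0.02, 0.2], [0, 0, 0]]' --gripper '[5.5, 5.5, 5.5, 5.5, 5.5, 5.5, 5.5, 5.5, 5.5, 5.5, 5.5, 5.5, 5.5, 5.5]' --squeeze 6

```text
time_s: 17.55
tool_pos: [0.4851, 0.0821, 0.1267]
tool_rot: [-175.4, -0.0, 158.8]
force: [-0.7, 0.6, -1.1]
grip_width: 0.058
grasp_force: 6.1
```

```bash
cat > chk.py <<'E'
from h import *
import sys
S=eyes.read_camera('scene')
plan([.485,.0822,.1258],69.1)
x0,y0,w,h=map(int,sys.argv[1:5])
s=telemetry.get_obs();p=np.array(s['tool_pos']);print('axis bottom pred',np.round(proj(S,p+[0,0,-.104]),1))
g=cv2.cvtColor(S['pixels'],cv2.COLOR_RGB2GRAY)
I=g[y0:y0+h,x0:x0+w];ch=" .:-=+*#%@"
if len(sys.argv)>5: I=np.clip(I.astype(int)*int(sys.argv[5]),0,199)
for r,row in enumerate(I): print(y0+r,''.join(ch[9-min(9,int(v)//20)] for v in row))
E
python3 chk.py 286 254 44 34 2
```

```text
t 17.6 tcp [0.4853 0.0821 0.1269] rpy [-1.7542e+02  1.0000e-02  1.5881e+02] F [ 0.3 -0.5 -0.9] w 0.0577 g 6.06
shift cm [0.03 0.01 0.11]
y line now 68.81081666324899 turn tool z rad -0.005 q7 53.88206174807526
tilt fix rotvec tool [-0.0798  0.0001  0.    ]
axis bottom pred [301.3 278.7]
254            +++++++--                        
255            ++*+++                           
256            +++++-                           
257            +++++-                           
258            =++++-                           
259            -++++-                           
260            -++++=                           
261 :          -+++++                           
262 :          .+++++                           
263 ::.         +++++                           
264 :::.        +++++           ..              
265 ::...       +++++       :*%%%%%#=           
266 :.:.        +++++     -#%%%%%%%%%*.         
267 ..:.       -+++++=   +%%%%%%%%%%%%*         
268 :...      -=+++++: -+%%%%%%%%%%%%%#=        
269 ...:.   .--=+++++  +%%%%@%%%%%%%%%%#        
270 .....   ---=+++++  %%%%@
[... 153 characters left out ...]
#*    :%%-    
274 .....:..=++++==++==+#@@@@@@%+      -%@%%*   
275 ........-++++=+-+=--+@@@@@@+-    :*%@@%%%%- 
276 ....... :=+++*+-*++*+@@@@@*-=:-=*%@@@@%%%%% 
277 ....... :=++++=+*+===@@@@#=-+%%@@@@@@@%%%%%%
278 ....:....:=+++=**=---%@@%=-+#@@@@@@@@@%%%%%%
279 ..:.:.....-=+++*+=--=*%++-=#@@@@@@@@@%%%%%%%
280 ...........:+=++-++=+=+-==*@@@@@@@@@@%%%%%%%
281 .........:.:=++==+++=-==**%@@@@@@@@@%%%%%%%%
282 ............-%*=**+++***%@@@@@@@@%%%%%%%%%%%
283 ....::..:....@#%@%**#%%@@@@@@%%#####%%%%%%%%
284 ...:..::...:.@@@@@@@@@@%@%@@%#****###%%%%%%%
285 .......:.....#@@@@@@@@@@@%@%%*****####%%%%%@
286 ..........:..*@@@@@@@@@@@@@%%#*****###%%%%@#
287 .............=#@@@@@@@@%@@%%%@*****###%%%@@.
```

The jaws are between the bushes and the ring lies flat. I'll lower 1 mm and begin spreading with the width controlled, easing toward the bow.

Request:
drive_tool --angular '[[0, 0, 0], [0, 0, 0], [0, 0, 0], [0, 0, 0], [0, 0, 0], [0, 0, 0], [0, 0, 0], [0, 0, 0], [0, 0, 0], [0, 0, 0], [0, 0, 0], [0, 0, 0]]' --delta_pos '[[0, 0.008, 0.1], [0, 0, 0], [0, 0, 0], [0, 0, 0], [0, 0, 0], [0, 0, 0], [0, 0, 0], [0, 0, 0], [-0.05, 0, 0], [-0.05, 0, 0], [0, 0, 0], [0, 0, 0]]' --gripper '[5.5, 5.5, 5.6, 5.5, 5.4, 5.3, 5.2, 5.1, 5.0, 4.9, 4.8, 4.8]' --squeeze 20

```text
time_s: 18.8
tool_pos: [0.4863, 0.0818, 0.126]
tool_rot: [-175.4, 0.0, 158.8]
force: [0.1, 1.0, -1.4]
grip_width: 0.0485
grasp_force: 11.6
```

```bash
python3 chk.py 286 254 44 34 2
```

```text
t 18.85 tcp [0.4863 0.0818 0.126 ] rpy [-1.7544e+02  2.0000e-02  1.5881e+02] F [-0.3 -0.1 -0.7] w 0.0484 g 11.58
shift cm [ 0.14 -0.01  0.02]
y line now 68.81355928936823 turn tool z rad -0.005 q7 54.000871322454984
tilt fix rotvec tool [-0.0795  0.0003  0.    ]
axis bottom pred [301.7 278.8]
254            ++++++++++                       
255            ++++++++*-                       
256            ++*++++-                         
257           .++*+++-                          
258            ++*+++.                          
259            ++*+++-                          
260            ++++++=                          
261 :         .+++*+++                          
262 ::.       -+++=+++                          
263 :::.      -+++.+++                          
264 ::..      -+++.+++       ::=++:.            
265 :::::     :+++-+++    .-*#%%%%%%*.          
266 :.:..:.   -+++=+++.  :#%%%%%%%%%%%-         
267 ..::..   -+++==+++-:-%%%%%%%%%%%%%*=        
268 ....:   --+++= +++-:*%%@@%%%%%%%%%%%        
269 ....:  ---++++ +++=*%%%@@@@%%%%%%%%%.       
270 ..:...-==-++++ +++
[... 159 characters left out ...]
@*+    *%-    
274 ......-++++++++ +++%@@@@@@@@%+     .*@%%*   
275 ...... -+=+++++=+++*%@@@@@@%+-   .-%@@%%%%- 
276 ......  =+++++**+++=*%@@@@@*-=+-=%%@@@%%%%% 
277 ....... -=+=+=%++-+=+++@@@#=-+%%@@@@@@%%%%%%
278 ...::....----+%=+::----@@%=-+#@@@@@@@@%%%%%%
279 ...::......:.%%++-.---*%%+-=#@@@@@@@@@%%%%%%
280 ...:........:@%+=+====+++-=*@@@@@@@@%%%%%%%%
281 ...........:=@%+**+++=--=+*%@@@@@@@@%%%%%%%%
282 .....::.::..-@%++*++++=+*%%@@@@@@%%%%%%%%%%%
283 ....:.::.....@%+++=+=+*%%@@@@%%#####%%%%%%%%
284 .......:....:@%++=-=+*%%@@@%@*****###%%%%%%%
285 ......:......#@%*==*%@@@%@%@@#****###%%%%%%@
286 .........:...*@@%*%@@@@@@%%%%#*****###%%%%@#
287 .........:...=#@@@@@@@%@@@%@#******###%%%@@.
```

The spread is going well at 48.5 mm and 11.6 N. I'll continue to the stop.

Request:
drive_tool --angular '[[0, 0, 0], [0, 0, 0], [0, 0, 0], [0, 0, 0], [0, 0, 0], [0, 0, 0], [0, 0, 0], [0, 0, 0], [0, 0, 0], [0, 0, 0], [0, 0, 0], [0, 0, 0], [0, 0, 0], [0, 0, 0]]' --delta_pos '[[-0.03, 0, 0], [-0.03, 0, 0], [-0.03, 0, 0], [-0.03, 0, 0], [-0.03, 0, 0], [-0.03, 0, 0], [-0.02, 0, 0], [0, 0, 0], [0, 0, 0], [0, 0, 0], [0, 0, 0], [0, 0, 0], [0, 0, 0], [0, 0, 0]]' --gripper '[4.7, 4.6, 4.5, 4.4, 4.3, 4.2, 4.1, 4.0, 3.9, 3.8, 3.7, 3.5, 3.4, 3.4]' --squeeze 21

```text
time_s: 20.25
tool_pos: [0.4881, 0.081, 0.126]
tool_rot: [-175.4, 0.0, 158.8]
force: [0.2, -0.2, -0.0]
grip_width: 0.0397
grasp_force: 21.0
```

```bash
python3 chk.py 284 254 46 36 2
```

```text
t 20.3 tcp [0.4881 0.081  0.126 ] rpy [-1.7543e+02  1.0000e-02  1.5881e+02] F [-0.8 -0.1 -1.9] w 0.0393 g 21.0
shift cm [0.34 0.01 0.02]
y line now 68.80803170179165 turn tool z rad -0.005 q7 54.21030091249194
tilt fix rotvec tool [-0.0797  0.0002 -0.    ]
axis bottom pred [302.7 278.5]
254              **+++++++++.                     
255              ++*+*++++++                      
256              *++*++++++:                      
257              ++++=+++-                        
258              +++ :+++                         
259              *++  +++                         
260 .           .+++  +++.                        
261 : :::       -+++  +++-                        
262 :.:::       =+++  ++++                        
263 ::::::      ++++  =+++       .::              
264 ::::..::   .*+++=-=+++  .   :-+#=+.           
265 .:::.::. .-=+++   :+++-    -%%%%%%#=          
266 :::.:.::-::=+++    +++: --@%%%%%%%%%..        
267 .:..:..-=:-=+++    +++=-%@@@%%%%%%%%=-        
268 ...:.:.-++=++++-   =++*%%@@@@%%%%%%%%#:       
269 ......:-+++++++-   .+++%@@@@@@%%%%%%%%#    
[... 320 characters left out ...]
......:.: +@@@#+++@@@@@@@%   .-#@@%%%%% 
277 :...........::::%@@@#+++**@@@@@*  +#%@@@%%%%%%
278 :...:.:.....:.:+@@@@*=++=-#%@@@=- @@@@@@%%%%%%
279 ...............%@@@@+===--=*@@#-=*@@@@@@%%%%%%
280 :.............:@@@@@++----=+%%=-+@@@@@@%%%%%%%
281 ............::=@@@@@+===--=+++-=#@@@@@%%%%%%%%
282 ....:..:::.:.:-@@@@@+=*+==+=-=+*@@@@%%%%%%%%%%
283 ......:::......@@@@@++*++++==+#%@@#%##%%%%%%%%
284 :.......::....:@@@@@++*+++++*%@@@#**###%%%%%%%
285 ..............:#@@@@++*+===+%%@@#***####%%%%%@
286 ..........::...*@@@@#++=-==#%%@@*****###%%%%@#
287 ...............=#@@@%*+=+*%@%%%@*****###%%%@@.
288 ..........::.:..=#@@@%*#%@%@@%@#*****###%%@@: 
289 .............:...=#@@@@@@@@@@@@#*****##%%@%
```

Request:
drive_tool --angular '[[0, 0, 0], [0, 0, 0], [0, 0, 0], [0, 0, 0], [0, 0, 0], [0, 0, 0], [0, 0, 0], [0, 0, 0], [0, 0, 0], [0, 0, 0], [0, 0, 0], [0, 0, 0]]' --delta_pos '[[0, -0.01, -0.1], [0, -0.02, -0.2], [0, -0.02, -0.3], [0, -0.03, -0.4], [0, -0.03, -0.4], [0, -0.04, -0.5], [0, -0.04, -0.5], [0, -0.02, -0.3], [0, 0, 0], [0, 0, 0], [0, 0, 0], [0, 0, 0]]' --gripper '[3.4, 3.4, 3.4, 3.4, 3.4, 3.4, 3.4, 3.4, 3.4, 3.4, 3.4, 3.4]' --squeeze 21

```text
time_s: 21.5
tool_pos: [0.4879, 0.0811, 0.1528]
tool_rot: [-175.4, -0.0, 158.8]
force: [-0.2, -0.7, -2.1]
grip_width: 0.0391
grasp_force: 21.0
```

```bash
python3 chk.py 282 236 48 48 2
```

```text
t 21.55 tcp [0.488  0.081  0.1529] rpy [-1.7541e+02 -1.0000e-02  1.5881e+02] F [ 0.3  0.2 -1.8] w 0.0396 g 21.0
shift cm [0.32 0.22 2.7 ]
y line now 68.81358611023956 turn tool z rad -0.005 q7 53.84953146708066
tilt fix rotvec tool [-0.08   -0.0001  0.    ]
axis bottom pred [302.1 267.4]
236 +==========+##*+=-=+*%*++                      +
237 +========---%%#*==-==+-==                       
238 =====:-:   .%%#*+==-=====-                      
239 =--:       :#%%#++====+++*                      
240         .=+=.%%%*++=+++++*                      
241      ===+    =%%*++++++++*                      
242  -+==         +#*++++++++*                      
243 : -           -*+++++++++=                      
244               -+**++++++:                       
245               =++=-+++=                         
246               *++- +++:                         
247               +++: +++:                         
248               +++  +++-                         
249              :+++  =+++                         
250              -+++  :+++                         
251             
[... 1032 characters left out ...]
@@@%%.     
271 ::......:...         :++*+++=-==*#%@@@@@@%.     
272 ......::::..         .++*+++==+*%@@@@@@@%%-     
273 ........ ...         .++*++++*%@@@@@@@@%%%%-    
274 ..:.....  ....       +++*====#@@@%@@@@@%%@%%*   
275 ......... ...::    +%%++=-==+@@%%%%@%@@%@@%%%%- 
276 ........:..:.:::. +@@@#*==*%%@@@@@@@%@@@@@%%%%% 
277 ..:..........:.:. %@@@%#*%@@@@@@@@@@@@@@@@%%%%%%
278 ..:.....:........+@@@@@@@@@@@@@@@@@@@@@@@@%%%%%%
279 .:....:........:.%@@@@@@@@@@@@@@@@@@@@@@@@%%%%%%
280 :..............::@@@@@@@@@@@@@@@@@@@@@@@@%%%%%%%
281 :.............::=@@@@@@@@@@@@@@@@@@@@@@@%%%%%%%%
282 ..........:....:-@@@@@@@@@@@@@@@@@@@@%%%%%%%%%%%
283 ......:..::......@@@@@@@@@@@@@@@@%%#####%%%%%%%%
```

The ring has left its post: the bushes rose to (292,257) and (309,270). Next I lift higher and travel to the spindle.

Request:
drive_tool --angular '[[0, 0, 0], [0, 0, 0], [0, 0, 0], [0, 0, 0], [0, 0, 0], [0, 0, 0], [0, 0, 0], [0, 0, 0], [0, 0, 0], [0, 0, 0]]' --delta_pos '[[0, -0.03, -0.4], [0, -0.06, -0.8], [0, -0.08, -1], [0, -0.09, -1.1], [0, -0.09, -1.1], [0, -0.09, -1.1], [0, -0.07, -0.9], [0, -0.05, -0.6], [0, 0, 0], [0, 0, 0]]' --gripper '[3.4, 3.4, 3.4, 3.4, 3.4, 3.4, 3.4, 3.4, 3.4, 3.4]' --squeeze 21

```text
time_s: 22.55
tool_pos: [0.488, 0.081, 0.2231]
tool_rot: [-175.4, -0.0, 158.8]
force: [-0.1, 0.7, -1.6]
grip_width: 0.0393
grasp_force: 21.0
```

Run:
```python
from h import *
plan([.5312,-.2173,.2235],68.8)
```

```text
t 22.55 tcp [0.488  0.081  0.2231] rpy [-1.7542e+02 -1.0000e-02  1.5881e+02] F [-0.1  0.7 -1.6] w 0.0393 g 21.0
shift cm [-14.82 -26.17   2.05]
y line now 68.81115127254874 turn tool z rad 0.0 q7 53.26704570932227
tilt fix rotvec tool [-0.0799 -0.0001  0.    ]
```

Request:
drive_tool --angular '[[0, 0, 0], [0, 0, 0], [0, 0, 0], [0, 0, 0], [0, 0, 0], [0, 0, 0], [0, 0, 0], [0, 0, 0], [0, 0, 0], [0, 0, 0], [0, 0, 0], [0, 0, 0], [0, 0, 0], [0, 0, 0], [0, 0, 0], [0, 0, 0], [0, 0, 0], [0, 0, 0], [0, 0, 0], [0, 0, 0]]' --delta_pos '[[-0.22, -0.385, 0.03], [-0.436, -0.77, 0.06], [-0.654, -1.155, 0.09], [-0.872, -1.54, 0.12], [-0.872, -1.54, 0.12], [-0.872, -1.54, 0.12], [-0.872, -1.54, 0.12], [-0.872, -1.54, 0.12], [-0.872, -1.54, 0.12], [-0.872, -1.54, 0.12], [-0.872, -1.54, 0.12], [-0.872, -1.54, 0.12], [-0.872, -1.54, 0.12], [-0.872, -1.54, 0.12], [-0.872, -1.54, 0.12], [-0.872, -1.54, 0.12], [-0.872, -1.54, 0.12], [-0.654, -1.155, 0.09], [-0.436, -0.77, 0.06], [-0.22, -0.385, 0.03]]' --gripper '[3.4, 3.4, 3.4, 3.4, 3.4, 3.4, 3.4, 3.4, 3.4, 3.4, 3.4, 3.4, 3.4, 3.4, 3.4, 3.4, 3.4, 3.4, 3.4, 3.4]' --squeeze 21

```text
time_s: 24.55
tool_pos: [0.5312, -0.2186, 0.2238]
tool_rot: [-175.4, 0.0, 158.7]
force: [-0.3, 0.1, -1.8]
grip_width: 0.0393
grasp_force: 21.0
```

Request:
drive_tool --angular '[[0, 0, 0], [0, 0, 0]]' --delta_pos '[[0, 0, 0], [0, 0, 0]]' --gripper '[3.4, 3.4]' --squeeze 21

```text
time_s: 24.75
tool_pos: [0.5316, -0.2166, 0.2237]
tool_rot: [-175.5, -0.0, 158.9]
force: [1.1, -0.3, -1.9]
grip_width: 0.0392
grasp_force: 21.0
```

```bash
cat > rg.py <<'E'
from h import *
import sys
S=eyes.read_camera('scene');T=eyes.read_camera('top')
plan([.5312,-.2173,.2235],68.8)
s=telemetry.get_obs();p=np.array(s['tool_pos']);a=np.radians(68.8)
ey=np.array([np.cos(a),np.sin(a),0]);ex=np.array([-np.sin(a),np.cos(a),0])
zm=p[2]-float(sys.argv[1])   # wire middle height guess below tcp
for n,o in (('eye',-.021),('coil',-.0445),('bow inner back',-.040)):
  print(n,*[np.round(proj(P,p+ex*o+[0,0,zm-p[2]]),1) for P in(S,T)])
for n,o in (('bush+',.027),('bush-',-.027)): print(n,*[np.round(proj(P,p+ey*o+[0,0,zm-p[2]]),1) for P in(S,T)])
for n,P in(('S',S),('T',T)):
 for t in('ring','pliers'):
  for d in models.cut_out(P,t)[:2]:
   M=d['pixels'].astype(np.uint8);print(n,t,round(d['p'],2),np.round(d['centre'],1),M.sum(),cv2.boundingRect(M))
c=proj(S,p+ex*-.021+[0,0,zm-p[2]]).astype(int);x0,y0=c[0]-30,c[1]-22
g=cv2.cvtColor(S['pixels'],cv2.COLOR_RGB2GRAY);ch=" .:-=+*#%@"
print('x0',x0)
for y in range(y0,y0+int(sys.argv[2])): print(y,''.join(ch[9-min(9,int(v)*2//22)] for v in g[y,x0:x0+62]))
E
python3 rg.py .0955 46
```

```text
t 24.85 tcp [ 0.5316 -0.2164  0.2238] rpy [-175.46   -0.    158.89] F [ 0.5  0.2 -1.6] w 0.0394 g 21.0
shift cm [ 0.01 -0.1   0.04]
y line now 68.89024757985106 turn tool z rad 0.002 q7 90.08689063183141
tilt fix rotvec tool [-0.0792 -0.      0.    ]
eye [480.5 277.7] [493.9 233.6]
coil [491.2 272.4] [499.  220.8]
bow inner back [489.2 273.4] [498.  223.2]
bush+ [458.  273.2] [474.3 238.9]
bush- [484.2 292.4] [504.4 251.3]
S ring 0.68 [491.1 284.1] 198 (456, 267, 41, 29)
S pliers 0.9 [476.1 252.3] 1013 (453, 213, 38, 86)
x0 450
255                    :#%%%%%**++++++++*+             ==+********
256                    =*#%%%#*****+++++**              -=++******
257                   -****##*******+++***=-.               :... .
258                  .****+*********+++**++++=:                   
259                  +****+********+++***+++++++=-..              
260                 .***+++*******++++*++++++++++++*==-...     ..:
261                 =***+++********++**+++++++++++++++++++++++++++
262                .****+=+*****+*+*++++++++++++++++++++++++++++++
263                =***++=+***
[... 1789 characters left out ...]
                   =***-+=---= :-==                     
291                          =*+*=*+====.--=-                     
292                          =*****+*+++--=-                      
293                          *******+++===-                       
294                    -=-  .*****++++= ..                        
295                   ++=-  =+++++==+=-                           
296                  +++=---===++=-==.                            
297            ..   :+++==--===++-=-   :                          
298    :           :-+=====---=++-    =+                          
299                 +++======--==:   ==+.                         
300                 *++========--- ====:
```

Run:
```python
from h import *
S=eyes.read_camera('scene')
g=cv2.cvtColor(S['pixels'],cv2.COLOR_RGB2GRAY).astype(int)
print('x 450..503')
ch=" .:-=+*#%@"
for y in range(262,300): print(y,''.join(ch[9-min(9,max(0,v-40)//16)] for v in g[y,450:504]))
d=[d for d in models.cut_out(S,'ring')][0];m=d['pixels']
for y in range(264,298,1): print(y,''.join('#' if v else '.' for v in m[y,450:504]))
```

```text
x 450..503
262 ---------------*@@@@@%@@@@@@@@@@@@@@@@@@@@@@@@@@@@@@@@
263 --------------=%@@@@@%@@@@@@@@@@@@@@@@@@@@@@@@@@@@@@@@
264 --------------*@@@@@%%%@@@@@@@@@@@@@@@@@@@@@@@@@@@@@@@
265 -------------=@@@@@@%%%@@%@@@@@@@@@@@@@@@@@@@@@@@@@@@@
266 -------------*@@@@%*%#=*+=#@@@@%##@@@@@@@@@@@@@@@@@@@@
267 ----------==+%@@@@+=+=:---#@@@@*==+#%@@@@@@@@@@@@@@@@@
268 -----=++*+%%%@@@@*:---=+*#@@@@@%+=-=+#@%%%@@@@@@@@@@@@
269 -----+%%%%%@@@@@@+:-=+#%@@@@@@@@@%#+==#+++#@@@@@@@@@@@
270 -----#%%%%@@@@@@@%#****@%%@@@@@@@@@%*+*---=%@@@@@@@@@@
271 ----=%%%%%%@@@@@++**+=-+%%@@@@@@@@@@@##+---#@@@@@@@@@@
272 ----*%%%%%@@@@@*--------+%@@@@@@@@@@@@@%+--#@@@@@@@@@@
273 ----#@@@@%@@@@@=---------*%@@@@@@@@@@@@@#+=*#@@@@@@@@@
274 ----%@@@@%@@@@@-----------#@@@@@@@@@@@@@@%**=%@@@@@@@@
275 ----%@@@@@@@@@*-----------#@@@@@%@@@@@@@@@%*-=%@@@@@@@
276 ---=@@@@@@@@@@+-----------#@@@@#++**@@@@@@@%+-+@@@@@@@
277 ---*@@@@@@@@@@=-----------#@@@@*----%%@@@@@@*-:@@@@@@@
278 ---#@@@@@@@@@*------------#@@@@*----++****#@*--%@@@@@@
279 ---*@@@@@@@@@=------------#@@@@*----------=**--#*##@@#
280 ---=#@%@@@@%*----------
[... 2458 characters left out ...]
....................................###............
287 .......................................###............
288 ......................................####............
289 ......................................####............
290 ................................###...###.............
291 ...............................##########.............
292 ...............................#########..............
293 ...............................########...............
294 ...............................######.................
295 ......................................................
296 ......................................................
297 ......................................................
```

```bash
cat > fit.py <<'E'
from h import *
from scipy.optimize import least_squares
from scipy.spatial import cKDTree
def model(op=.22):
    a=np.radians(np.arange(-5,126,3))  # from coil side forward
    P=[]
    for sg in(1,-1):
        c=np.c_[-17.5*np.cos(a),sg*17.5*np.sin(a)]      # at rest, about origin
        q=c-[-19.5,0];th=sg*op;Rm=np.array([[np.cos(th),-np.sin(th)],[np.sin(th),np.cos(th)]])
        P.append((Rm@q.T).T+[-19.5,0])
    P=np.vstack(P);return np.c_[P,np.full(len(P),2.5)]/1e3
def run(v=0.,zfix=None,S=None):
    S=S or eyes.read_camera('scene');s=telemetry.get_obs();p=np.array(s['tool_pos'])
    M=rot(s['tool_rot']);ey=M[:,1]*[1,1,0];ey/=np.linalg.norm(ey);ex=np.array([-ey[1],ey[0],0]);W=model()
    m=models.cut_out(S,'ring')[0]['pixels'].astype(np.uint8)
    ys,xs=np.nonzero(m);q=np.c_[xs,ys].astype(float);
    def pts(u):
        ox,z,pt=u; X=W-[.025,0,.0025]; x=X[:,0]; w=p+np.outer(x*np.cos(pt)+ox,ex)+np.outer(X[:,1]+v,ey); w[:,2]=p[2]+z+X[:,2]-np.sin(pt)*x; return w
    def f(u):
        pr=np.array([proj(S,X) for X in pts(u)]);d,_=cKDTree(pr).query(q);k=d<6
        return np.r_[np.where(k,np.minimum(d,4),0)*.5, 20*u[2],100*u[0]]
    u=[0,-.0955,0]
    r=least_squares(f,u,x_scale=[.001,.001,.02],diff_step=1e-3,loss='soft_l1');u=r.x
    eye=p+ex*(-.021*np.cos(u[2])+u[0])+ey*v;eye[2]=p[2]+u[1]+np.sin(u[2])*.021
    return S,p,ex,ey,u,eye,r.cost,len(q)
if __name__=='__main__':
    for v in(-.002,0,.002):
        S,p,ex,ey,u,eye,c,n=run(v);print('v',v,'ox,z mm',np.round(u[:2]*1e3,2),'pitch deg',np.degrees(u[2]).round(2),'eye',np.round(eye,4),'eye-TCP',np.round(eye-p,4),'cost',round(c,2),n)
E
python3 fit.py
```

```text
v -0.002 ox,z mm [  6.76 -93.23] pitch deg 4.54 eye [ 0.544  -0.2242  0.1323] eye-TCP [ 0.0125 -0.007  -0.0916] cost 25.57 118
v 0 ox,z mm [  4.32 -96.04] pitch deg 5.9 eye [ 0.5469 -0.2233  0.13  ] eye-TCP [ 0.0154 -0.006  -0.0939] cost 28.59 155
v 0.002 ox,z mm [ 2.000e-02 -9.551e+01] pitch deg -0.01 eye [ 0.5518 -0.2231  0.1283] eye-TCP [ 0.0203 -0.0057 -0.0955] cost 64.01 292
```

Run:
```python
from fit import *
np.set_printoptions(precision=1,suppress=True)
S=eyes.read_camera('scene');s=telemetry.get_obs();p=np.array(s['tool_pos']);M=rot(s['tool_rot'])
ey=M[:,1]*[1,1,0];ey/=np.linalg.norm(ey);ex=np.array([-ey[1],ey[0],0]);W=model()
X=W-[.025,0,.0025]
w=p+np.outer(X[:,0],ex)+np.outer(X[:,1],ey)+[0,0,-.0955]
pr=np.array([proj(S,q) for q in w]);n=len(pr)//2
print('far half',pr[:n:3].tolist());print('near half',pr[n::3].round(1).tolist())
i=n+np.argmax(pr[n:,0]);print('right extreme',pr[i])
b=p+[0,0,-.0955]
print('d/mm ex,ey,z',proj(S,b+ex*.001)-proj(S,b),proj(S,b+ey*.001)-proj(S,b),proj(S,b+[0,0,.001])-proj(S,b))
np.set_printoptions(precision=3,suppress=True)
print(proj(S,b+ex*.01)-proj(S,b),proj(S,b+ey*.01)-proj(S,b),proj(S,b+[0,0,.01])-proj(S,b))
```

```text
far half [[491.23048093635833, 273.4879463035406], [490.19409498308545, 272.4417619269954], [488.9408498886953, 271.4742421615084], [487.50234961154734, 270.6079558796597], [485.9140293509787, 269.86281057116855], [484.2142896795847, 269.25569901235565], [482.44362489710966, 268.80022100975896], [480.6437589369072, 268.5064746188259], [478.8567971330385, 268.3809109063877], [477.12439816938445, 268.4262469594842], [475.4869678495126, 268.64143322260793], [473.9828750905542, 269.02167311988916], [472.64769078692734, 269.5584950224523], [471.5134518392569, 270.23987868342084], [470.6079555325696, 271.0504400155864]]
near half [[490.2, 272.8], [491.8, 273.6], [493.2, 274.4], [494.5, 275.4], [495.5, 276.5], [496.3, 277.6], [496.8, 278.8], [497.1, 279.9], [497.0, 281.0], [496.7, 282.1], [496.0, 283.0], [495.1, 283.9], [494.0, 284.6], [492.6, 285.2], [491.0, 285.6]]
right extreme [497.1 280.3]
d/mm ex,ey,z [-0.5  0.2] [-0.5 -0.4] [ 0.1 -0.5]
[-4.728  2.361] [-4.819 -3.527] [ 1.026 -5.043]
```

The ring's bow is clearly visible: coil at (491,271), right edge at (495.8,278.5). It sits about 3 mm too far along +y of the tool. I'll correct that and lower to just above the spindle tip.

Request:
drive_tool --angular '[[0, 0, 0], [0, 0, 0], [0, 0, 0], [0, 0, 0], [0, 0, 0], [0, 0, 0], [0, 0, 0], [0, 0, 0]]' --delta_pos '[[0, -0.1, 0], [0, -0.1, 0.1], [0, -0.06, 0.5], [0, 0.05, 0.6], [0, 0.05, 0.6], [0, 0.03, 0.4], [0, 0.02, 0.2], [0, 0, 0]]' --gripper '[3.4, 3.4, 3.4, 3.4, 3.4, 3.4, 3.4, 3.4]' --squeeze 21

```text
time_s: 26.3
tool_pos: [0.5302, -0.2201, 0.1996]
tool_rot: [-175.4, -0.0, 158.8]
force: [0.1, 0.4, -1.4]
grip_width: 0.0394
grasp_force: 21.0
```

```bash
cat > v.py <<'E'
from fit import *
import sys
np.set_printoptions(precision=1,suppress=True)
S=eyes.read_camera('scene');s=telemetry.get_obs();p=np.array(s['tool_pos']);M=rot(s['tool_rot'])
plan([.5312,-.2173,.2235],68.8)
zr=float(sys.argv[1]);v=float(sys.argv[2])
ey=M[:,1]*[1,1,0];ey/=np.linalg.norm(ey);ex=np.array([-ey[1],ey[0],0]);W=model()
X=W-[.025,0,.0025]
w=p+np.outer(X[:,0],ex)+np.outer(X[:,1]+v,ey)+[0,0,-zr]
pr=np.array([proj(S,q) for q in w])
eye=p-ex*.021+ey*v-[0,0,zr];e=(eye-[.5508,-.2249,.066]);print('eye err mm: ex,ey,z',(e@ex)*1e3,(e@ey)*1e3,e[2]*1e3)
g=cv2.cvtColor(S['pixels'],cv2.COLOR_RGB2GRAY).astype(int)
x0,y0=446,int(pr[:,1].min())-6
ch=" .:-=+*#%@";rows=int(sys.argv[3])
for y in range(y0,y0+rows):
    L=[ch[9-min(9,max(0,q-40)//16)] for q in g[y,x0:x0+58]]
    for a,b in pr:
        if round(b)==y: L[int(round(a))-x0]='o'
    print(y,''.join(L))
print('x0',x0)
E
python3 v.py .0955 .002 46
```

```text
t 26.35 tcp [ 0.5 -0.2  0.2] rpy [-175.4    0.   158.8] F [-0.1 -0.4 -2.4] w 0.0391 g 21.0
shift cm [ 0.   0.1 -2.4]
y line now 68.81410260165141 turn tool z rad 0.0 q7 90.73436340965596
tilt fix rotvec tool [-0.1  0.   0. ]
eye err mm: ex,ey,z -0.23308567909724265 -0.946982035486747 38.431735950391925
274 -------------------=%@@@@*---#@@@@@@@@@@@@@@@@@@@@@@@@@@@@
275 -------------------#@@@@%=---#@@@@@@@@@@@@@@@@@@@@@@@@@@@@
276 ------------------+@@@@@+----*@@@@@**+**@@@@@@@@@@@@@@@@@@
277 -----------------=%@@@@*-----#@@@@#-----%%@@@@@@@@@@@@@@@@
278 -----------------*@@@@@=----=#@@@@*-----+++***#@@@@@@@@@@@
279 ----------------=%@@@@#-=----*@@@@*--=--------=******##%%#
280 -----------=====*@@@@%+-=----ooooo*------------------==++=
281 ---------=+*####@@@@%=-:-oooo%@@@ooooo--------------------
282 ---------*%%%%%@@@@@#--ooo#**%@@@@@%#ooo------------------
283 --------+%%%%@%@@@@@#*oo*++--#@@@@#**##ooo----------------
284 --------#%%%%@@@@@@#+***+----#@@@@*--=*%#oo---------------
285 --------%%%%%@@@@@@=---------#@@@@*----+%%oo--------------
286 -------=@@%%%@@@@@*----------#@@@@*-
[... 1408 characters left out ...]

309 +++++++++::    .*++*@@@@@@@@@%@@%%%@@@@*=+---:....:#+-.   
310 *++++++++     .*%***@@@@@@@@@@@@%%%@@@@+ . ........-#+:.  
311 *+*++++++.....*#%#**#@@@@@@@@@@@%@@@@@#: ...........-#=:  
312 *****+++++++++*#%%***#@@@@@@@@@@@@@@@#*. ............=#-: 
313 ++++*+++++++++*#%%#***#@@@@@@@@@@@@@@**:..............**-:
314 ++++++******+**#%%%%****%@@@@@@@@@@%#** ::...........:-*-+
315 ******#%%%#++**#%%%%%#****%%@@@@@%#+::== ::.....::..:+=*+:
316 *#%%%##*===++##*%%%%%%%#**********:* .=*  +::...-====+*-: 
317 ###++--:...-+*%*#%%%%%%%%##*******.*=##-  :====--++-:..   
318 =--.........=+%**#%%%%%%%%%#######*####.   #==--..        
319 ............:=*#**#%%%%%%%%%%%%%%#####*.   :.             
x0 446
```

Request:
drive_tool --angular '[[0, 0, 0], [0, 0, 0], [0, 0, 0], [0, 0, 0], [0, 0, 0], [0, 0, 0], [0, 0, 0]]' --delta_pos '[[-0.06, 0.03, 0], [-0.06, 0.03, 0.1], [0, 0.03, 0.4], [0, 0.04, 0.5], [0, 0.03, 0.4], [0, 0.02, 0.2], [0, 0, 0]]' --gripper '[3.4, 3.4, 3.4, 3.4, 3.4, 3.4, 3.4]' --squeeze 21

```text
time_s: 27.05
tool_pos: [0.5314, -0.22, 0.1834]
tool_rot: [-175.4, -0.0, 158.8]
force: [0.3, 0.2, -2.1]
grip_width: 0.0389
grasp_force: 21.0
```

```bash
sed -i 's/w=p+np.outer(X\[:,0\],ex)/w=p+np.outer(X[:,0]+.0015,ex)/; s/eye=p-ex\*.021/eye=p-ex*.0195/' v.py; python3 v.py .0955 .002 40
```

```text
t 27.1 tcp [ 0.5 -0.2  0.2] rpy [-175.4   -0.   158.8] F [ 0.2 -0.4 -0.7] w 0.0391 g 21.0
shift cm [ 0.1 -0.1 -4. ]
y line now 68.80804812616392 turn tool z rad 0.0 q7 91.02685648480758
tilt fix rotvec tool [-0.1 -0.  -0. ]
eye err mm: ex,ey,z 0.14799405904830523 -0.4657366259126293 22.209214377083953
281 -------------------%@@@@#-+#@@@@@@@@@@*-------------------
282 ------------------*@@@@%=--=@@@@@@@@@#=-------------------
283 -----------------=%@@@@+=---@@@@@@@%*=--------------------
284 -----------------#@@@@#-----@@@@@#*+----------------------
285 ----------------*@@@@@=-----@@@@@=------------------------
286 ---------------=%@@@@*-==---@@@@@-------------------------
287 ----:..:---====*@@@@%+-==---%@@@@-------------:-----------
288 --:.    --+=**#%@@@@+=---ooooooooo-----=------------------
289 -:.     ++%=%%@@@@@#--ooo*#*@@@@@#ooo--=------------------
290 -.     -%%%%@%@@@@@*+oo*+++-%@@@@**#ooo-------------------
291 :.     #%%%%%@@@@@+**o*+----%@@@@--=*#oo------------------
292 .      #%###@@@@@% ..-=:--+-%@@@@----=#oo=-:=-------------
293 .      %%%%%@@@@@=    :-++%+@@@@@----
[... 1029 characters left out ...]

310 +++++++++++   .*%***@@@@@@@@@@@%@%%%%@%%%%%........-#+:.  
311 +++++++++++...*#%#**#@@@@@@@@@@#@%%%%%#%%%#.........-#=:  
312 ++++++++++++++*#%%**+#@@@@@@@@@%@@%%%%#%%%=..........=#-: 
313 ++++++++++++++*#%%#***#@@@@@@@@@@@@@@%%%%=............**-:
314 ++++++*****++**#%%%%****%@@@@@@@@@@@@%%%=:...........:-*-+
315 ******#%%%#++***%%%%%#****@@@@@@@@@@%#%% ::.....::...+=++:
316 *#%%%##*+=-++##*%%%%%%%#**%@%@@%%%@%#*#*  +::...-====+*-: 
317 ###+=--:...-+*%*#%%%%%%%##%@%@@%%%%##%#-  :====--++-:..   
318 =--.........=+%**#%%%%%%%%%%@@@%%%#%%%#.   #==--..        
319 ............:=*#**##%%%%%%%%%@@%%%%%%#*.   :.             
320 :............:+#%***#%%%%%%%%%%%%%%#%+:                   
x0 446
```

The model overlay fits the ring, and the eye is within about 0.5 mm of the axis. I'll lower gently over the spindle.

Request:
drive_tool --angular '[[0, 0, 0], [0, 0, 0], [0, 0, 0], [0, 0, 0], [0, 0, 0], [0, 0, 0], [0, 0, 0]]' --delta_pos '[[0, 0.05, 0.1], [0, 0.015, 0.2], [0, 0.015, 0.2], [0, 0.015, 0.2], [0, 0.015, 0.2], [0, 0.015, 0.2], [0, 0, 0]]' --gripper '[3.4, 3.4, 3.4, 3.4, 3.4, 3.4, 3.4]' --squeeze 21

```text
time_s: 27.8
tool_pos: [0.5316, -0.2197, 0.1725]
tool_rot: [-175.4, -0.0, 158.8]
force: [-1.2, 0.2, -1.3]
grip_width: 0.0393
grasp_force: 21.0
```

```bash
python3 v.py .0955 .002 38
```

```text
t 27.85 tcp [ 0.5 -0.2  0.2] rpy [-175.4   -0.   158.8] F [-0.4  0.3 -1. ] w 0.0395 g 21.0
shift cm [ 0.1 -0.2 -5.1]
y line now 68.81242353862595 turn tool z rad 0.0 q7 91.19027029532144
tilt fix rotvec tool [-0.1 -0.   0. ]
eye err mm: ex,ey,z 0.17007661237417285 -0.06308110429917806 11.162044785453046
286 ------------------%@@@@*=#@@@@@@@@@@@+--------------------
287 ----:..:---------*@@@@%=-=#@@@@@@@@@*---------------------
288 --:.    ..:-----=@@@@@+-==+@@@@@@@%*=---------------------
289 -:.        ..:-=#@@@@*--==+@@@@@%*+-----------------------
290 -.            .+@@@@@=----+@@@@%+==-----------------------
291 :.             %@@@@*==---+@@@@%--------------------------
292 .             -@@@@*===---+@@@@%--------------------------
293 .        .++*+%@@@@----oooooooooo-------------------------
294        +*%%%%@@@@@#--ooo%%+@@@@%ooo-----------------------
295       :%%%%@%@@@@@#+oo@@%%%@@@@@%=-oo---------------------
296       *%%%%%@@@@@@@oo@@@%%%@@@@@@#---oo=---=--------------
297       #%###%@@@@#-+*#@@@%%%@@@@@%%=+--oo=--+--------------
298       %%%%%@@@@@= .#%@@%@%%@@@@@%%%
[... 905 characters left out ...]

313 ++++++++++++++*#%%#***#@@@@@%@%%@@@@% #%%+............*#-:
314 ++++++*****++**#%%%%****%@@%%@%%%%%%*.#%%*...........:-*-+
315 ******##%%#++**#%%%%%#****@@@@%%%%%%**%%%+:.....::...+=++:
316 *#%%%##*==-++##*%%%%%%%#**@@@@#@%%%%#%%%%-+::...-====+*-: 
317 ###+=--:...-+*%*#%%%%%%%%#@@@@%@@%%%%%%%* :====--++-:..   
318 =--.........=+%***%%%%%%%@@@@@@@@@@@%%%%:  #==-:..        
319 ............:=*#**##%%%%%@@@@@@@@@@@@%%-   :.             
320 :............:+#%***#%%%%@@@@@@@@@@%%%-                   
321 *:............=*###**##%%@@%@@%%%@%%+* .                  
322 %*............:=*###***###%@@%%%%%#-:-.-                  
323 %%:........:::-+#**###****#%@%%##** ..-                   
x0 446
```

Request:
drive_tool --angular '[[0, 0, 0], [0, 0, 0], [0, 0, 0], [0, 0, 0], [0, 0, 0], [0, 0, 0], [0, 0, 0], [0, 0, 0]]' --delta_pos '[[0, 0.01, 0.1], [0, 0.015, 0.2], [0, 0.015, 0.2], [0, 0.01, 0.15], [0, 0.01, 0.1], [0, 0.004, 0.05], [0, 0, 0], [0, 0, 0]]' --gripper '[3.4, 3.4, 3.4, 3.4, 3.4, 3.4, 3.4, 3.4]' --squeeze 21

```text
time_s: 28.65
tool_pos: [0.5319, -0.2198, 0.1649]
tool_rot: [-175.4, 0.0, 158.8]
force: [-0.4, 0.2, -1.1]
grip_width: 0.039
grasp_force: 21.0
```

```bash
python3 v.py .0955 .002 38
```

```text
t 28.7 tcp [ 0.5 -0.2  0.2] rpy [-175.4    0.   158.8] F [-0.1 -0.5 -1.4] w 0.039 g 21.0
shift cm [ 0.1 -0.3 -5.8]
y line now 68.81483039024899 turn tool z rad 0.0 q7 91.34894359127726
tilt fix rotvec tool [-0.1  0.   0. ]
eye err mm: ex,ey,z -0.03385188144571044 -0.04684820470568827 3.4377064357104246
290 -.            ..-#@@@@*-+#@@@@@@@@@@*---------------------
291 :.              =@@@@@+--=@@@@@@@@@#=---------------------
292 .               %@@@@+=:=-%@@@@@@%*=----------------------
293 .              -@@@@* :-#+@@@@@#*+------------------------
294                @@@@%. -#%%@@@@@*+---------------------:---
295               *@@@@+ +@@%%@@@@@@@=------------------------
296          ..==+@@@@@-+@@@%ooooo@@@#+-----------------------
297        =+#=%%@@@@@=:#oooo%@@@ooooo%+---+=-----------------
298       +%%%%%@@@@@@-:oo%%%%@@@@@%%ooo==-++-----------------
299       %%%%%%@@@@%**oo@@%%%@@@@@%%%%oo%=++--:--------------
300      .%%%%%%@@@@+:-#@@@%%%@@@@@%%%%%%o+++=-  .::----------
301 -.   -@%%%@@@@@%:..*@@%%%%@@@@@%%%%%%%oo+=-     .::-------
302 **.. #@@@%%@@@@+...%@@@%%%@@@@@%%%%%
[... 904 characters left out ...]

317 ###+=--:...-+*%*#%%%%%%%%%@%@%@%#%%%#@%%% :====--++-:..   
318 =--.........=+%***%%%%%%%@@%@%%%%%%%%@%%%  #==-:..        
319 ............:=*#**##%%%%%@@@@%@%%%%%%%%%%  :.             
320 :............:+##***#%%%%@@@@%@%%%%%%%%%=                 
321 *:............=*###**##%%@@@@@@@@@@%%%%%.                 
322 %*............:=*###***##@@@@@@@@@@%%%#+                  
323 %%:........:::-+#*####**#@@@@@@@@@%##*=                   
324 %%*:..:::--+**%%%*+*####@@@@@%%@@@#**-                    
325 %%%*--+**#%%%%##*++++**#%@%@@%%%%%#+:   =.                
326 #@%%#%%%%####*+++++++++**#%@%%####:     #-                
327 *##%###**++++**++++++++++*#%%%*++=   : .-*.               
x0 446
```

Request:
drive_tool --angular '[[0, 0, 0], [0, 0, 0], [0, 0, 0], [0, 0, 0], [0, 0, 0], [0, 0, 0]]' --delta_pos '[[0, 0.004, 0.05], [0, 0.004, 0.05], [0, 0.004, 0.05], [0, 0, 0], [0, 0, 0], [0, 0, 0]]' --gripper '[3.4, 3.4, 3.4, 3.4, 3.4, 3.4]' --squeeze 21

```text
time_s: 29.3
tool_pos: [0.5318, -0.2198, 0.1633]
tool_rot: [-175.4, 0.0, 158.8]
force: [-0.3, -0.7, -1.6]
grip_width: 0.0389
grasp_force: 21.0
```

Request:
drive_tool --angular '[[0, 0, 0], [0, 0, 0], [0, 0, 0]]' --delta_pos '[[0, 0.004, 0.05], [0, 0, 0], [0, 0, 0]]' --gripper '[3.4, 3.4, 3.4]' --squeeze 21

```text
time_s: 29.6
tool_pos: [0.5318, -0.2198, 0.1628]
tool_rot: [-175.4, 0.0, 158.8]
force: [-0.3, 0.2, -1.5]
grip_width: 0.039
grasp_force: 21.0
```

Request:
drive_tool --angular '[[0, 0, 0], [0, 0, 0], [0, 0, 0]]' --delta_pos '[[0, 0.004, 0.05], [0, 0, 0], [0, 0, 0]]' --gripper '[3.4, 3.4, 3.4]' --squeeze 21

```text
time_s: 29.9
tool_pos: [0.5318, -0.2198, 0.1623]
tool_rot: [-175.4, 0.0, 158.8]
force: [-0.2, -0.1, -1.6]
grip_width: 0.039
grasp_force: 21.0
```

Request:
drive_tool --angular '[[0, 0, 0], [0, 0, 0], [0, 0, 0]]' --delta_pos '[[0, 0.004, 0.05], [0, 0, 0], [0, 0, 0]]' --gripper '[3.4, 3.4, 3.4]' --squeeze 21

```text
time_s: 30.2
tool_pos: [0.5318, -0.2198, 0.1618]
tool_rot: [-175.4, 0.0, 158.8]
force: [0.3, -0.3, -0.9]
grip_width: 0.0392
grasp_force: 21.0
```

Request:
drive_tool --angular '[[0, 0, 0], [0, 0, 0], [0, 0, 0]]' --delta_pos '[[0, 0.004, 0.05], [0, 0, 0], [0, 0, 0]]' --gripper '[3.4, 3.4, 3.4]' --squeeze 21

```text
time_s: 30.5
tool_pos: [0.5318, -0.2197, 0.1613]
tool_rot: [-175.4, 0.0, 158.8]
force: [1.2, 0.0, -2.3]
grip_width: 0.039
grasp_force: 21.0
```

Request:
drive_tool --angular '[[0, 0, 0], [0, 0, 0], [0, 0, 0]]' --delta_pos '[[0, 0.004, 0.05], [0, 0, 0], [0, 0, 0]]' --gripper '[3.4, 3.4, 3.4]' --squeeze 21

```text
time_s: 30.8
tool_pos: [0.5318, -0.2197, 0.1608]
tool_rot: [-175.4, 0.0, 158.8]
force: [-0.3, -0.3, -0.3]
grip_width: 0.0392
grasp_force: 21.0
```

```bash
python3 v.py .0955 .002 36
```

```text
t 30.85 tcp [ 0.5 -0.2  0.2] rpy [-175.4    0.   158.8] F [-0.4 -0.1 -2.1] w 0.0392 g 21.0
shift cm [ 0.1 -0.3 -6.3]
y line now 68.8142216680019 turn tool z rad 0.0 q7 91.42881751481913
tilt fix rotvec tool [-0.1  0.  -0. ]
eye err mm: ex,ey,z 0.03290067033173176 -0.059582983246859955 -0.6701748944216435
292 .                @@@@%*-#@@@@@@@@@@%=---------------------
293 .               *@@@@=:-#%@@@@@@@@%+----------------------
294                -@@@@%:-#%%@@@@@@@%+-------------------::--
295                %@@@@=+@@%%@@@@@@@#+-----------------------
296           .:.:*@@@@#-@@@%%@@@@@@@@%-----------------------
297        ::====+@@@@%##@@@%%@@@@@@%%%+---+=-----------------
298        #+*%%%@@@@@*+%@@%oooooo%%%%%%=+-++:--=-------------
299       .#%#%%@@@@@%-:@ooo%@@@@oooo%%%%%+++:.:--------------
300      .%%%%%%@@@@@#-oo@@%%@@@@@@%%oo%%%%++-   .::----------
301 -*   -%%%%@%@@@@#*oo@@%%%@@@@@@%%%%oo%%++=      .::-------
302 **.. *%%%%@@@@@%-::@@@@%%@@@@@@%%%%%%o%++=         .::----
303 ****.*@%%%@@@@@+..:%@@@@%@@@@@@%%%%%%oo**=.           ..::
304 *+***@@@@%@@@@@:..=@@@@@@@@@@@@%%%
[... 780 characters left out ...]

317 ###+=--:...-+*%*#%%%%%%%%@@@@@%%****#%%== :====--++-:..   
318 =--.........=+%***%%%%%%%@@@@@%%####%@%%+  #==--..        
319 ............:=*#**##%%%%%@%%@%%%#%%#%%%%*  :.             
320 :............:+##**##%%%%@@@@%%%%%%%%%%%-                 
321 *:............=*#%#**##%%@@@@#%%%%%@%%%%.                 
322 %*............:=*#%#***##@@@@%@%%%%%%%%*                  
323 %%:........:::-+#**###**#@@@@@@@@@@#%%*.                  
324 %%*:..:::--+**%%%++*####%@@@@@@@@@@%%*.                   
325 @%%*--+**#%%%%##*++++**#@@@@@@@@@@%+=.  =.                
326 #%%%#%%%%####*+++++++++*@@%@@%%@@#*-    #-                
327 *##%###**+++++++++++++++#%%@%%%#*=-- : .-*.               
x0 446
```

Request:
drive_tool --angular '[[0, 0, 0], [0, 0, 0], [0, 0, 0]]' --delta_pos '[[0, 0.004, 0.05], [0, 0, 0], [0, 0, 0]]' --gripper '[3.4, 3.4, 3.4]' --squeeze 21

```text
time_s: 31.15
tool_pos: [0.5318, -0.2198, 0.1603]
tool_rot: [-175.4, 0.0, 158.8]
force: [1.2, 0.5, -1.8]
grip_width: 0.039
grasp_force: 21.0
```

Request:
drive_tool --angular '[[0, 0, 0], [0, 0, 0], [0, 0, 0]]' --delta_pos '[[0, 0.004, 0.05], [0, 0, 0], [0, 0, 0]]' --gripper '[3.4, 3.4, 3.4]' --squeeze 21

```text
time_s: 31.45
tool_pos: [0.5318, -0.2198, 0.1598]
tool_rot: [-175.4, 0.0, 158.8]
force: [-0.1, -0.4, -1.1]
grip_width: 0.0395
grasp_force: 21.0
```

Request:
drive_tool --angular '[[0, 0, 0], [0, 0, 0], [0, 0, 0]]' --delta_pos '[[0, 0.004, 0.05], [0, 0, 0], [0, 0, 0]]' --gripper '[3.4, 3.4, 3.4]' --squeeze 21

```text
time_s: 31.75
tool_pos: [0.5318, -0.2198, 0.1593]
tool_rot: [-175.4, 0.0, 158.8]
force: [-1.0, -0.4, -0.9]
grip_width: 0.0393
grasp_force: 21.0
```

Request:
drive_tool --angular '[[0, 0, 0], [0, 0, 0], [0, 0, 0]]' --delta_pos '[[0, 0.004, 0.05], [0, 0, 0], [0, 0, 0]]' --gripper '[3.4, 3.4, 3.4]' --squeeze 21

```text
time_s: 32.05
tool_pos: [0.5318, -0.2198, 0.1588]
tool_rot: [-175.4, 0.0, 158.8]
force: [-1.5, 0.2, -2.3]
grip_width: 0.0392
grasp_force: 21.0
```

Request:
drive_tool --angular '[[0, 0, 0], [0, 0, 0], [0, 0, 0]]' --delta_pos '[[0, 0.004, 0.05], [0, 0, 0], [0, 0, 0]]' --gripper '[3.4, 3.4, 3.4]' --squeeze 21

```text
time_s: 32.35
tool_pos: [0.5318, -0.2197, 0.1583]
tool_rot: [-175.4, 0.0, 158.8]
force: [-0.0, 0.2, -2.4]
grip_width: 0.0391
grasp_force: 21.0
```

```bash
python3 - <<'E'
from h import *
F=[]
for _ in range(8):
    eyes.read_camera('top');F.append(telemetry.get_obs()['force'])
print(np.mean(F,0).round(2),np.std(F,0).round(2));s=telemetry.get_obs();print(s['time_s'],s['tool_pos'],s['tool_rot'])
E
python3 v.py .0955 .002 36
```

```text
[-0.09 -0.1  -1.79] [0.28 0.33 0.41]
32.75 [ 0.53185419 -0.2197551   0.15832003] [-1.75433312e+02  1.24369038e-02  1.58814127e+02]
t 32.8 tcp [ 0.5 -0.2  0.2] rpy [-175.4    0.   158.8] F [-0.2  0.4 -2.1] w 0.0393 g 21.0
shift cm [ 0.1 -0.3 -6.5]
y line now 68.81333869396573 turn tool z rad 0.0 q7 91.47997937754317
tilt fix rotvec tool [-0.1  0.   0. ]
eye err mm: ex,ey,z 0.04067214770786049 -0.07286738303419153 -3.1913698289270096
293 .               -@@@@%-*@@@@@@@@@@@%=---------------------
294                 %@@@@#-#%@@@@@@@@@%+------------------::--
295                +@@@@%#@@%@@@@@@@@@#-----------------------
296           .:.:=%@@@@*@@@%@@@@@@@@@%-----------------------
297        ::====+%@@@@%#@@@%@@@@@%@%%%+++-+=-----------------
298        #=+##+#@@@@%#%%@%%@@@@@%%%%%%%%-++:----------------
299        **=#*=%@@@@*+@@%%oooo@@%%%%%%%%+++:.:--------------
300       .##=%#%@@@@%-*@oooo@@@ooooo%%%%%%++:   .::----------
301 -*   :%%%%@%@@@@@*-oo@%%%@@@@@%%ooo%%%%++:      .::-------
302 **...+%%%%@@@@@@#+oo@@@%%@@@@@%%%%%o%%%++-         .::----
303 *****#%%%%%@@@@#-:=@@@@@@@@@@@
[... 910 characters left out ...]

318 =--.........=+%***%%%%%%%@@@@@%%###%%%+-*  #==::..        
319 ............:=*#**##%%%%%@@@@@#%%%*%%%%=#  :.             
320 :............:+##***#%%%%@%%@%%%%%+%%%%%#                 
321 *:............=*###**##%%@%@@%%%%%@%%%%%#                 
322 %*............:=*#%#***#%@@@%%%%%%%%%%%%:                 
323 %%:........:::-+#**###**#@@@%@@%%%%%%%%*                  
324 %%*:..:::--+**%%%++*####%@@@@@@@@@%%%%*.                  
325 %%%*--+**#%%%%##*++++**#@@@@@@@@@@@%%*. =.                
326 #@%%#%%%%####*+++++++++*@@@@@@@@@@##==  #-                
327 *##%###**++**++++++++++*@@@@@%%@%+--.: .-*.               
328 #***++++++++++*+++++++++%%%@%%%#=........=+:              
x0 446
```

Request:
drive_tool --angular '[[0, 0, 0], [0, 0, 0], [0, 0, 0]]' --delta_pos '[[0, 0.004, 0.05], [0, 0, 0], [0, 0, 0]]' --gripper '[3.4, 3.4, 3.4]' --squeeze 21

```text
time_s: 33.1
tool_pos: [0.5318, -0.2197, 0.1578]
tool_rot: [-175.4, 0.0, 158.8]
force: [0.4, 0.5, -0.5]
grip_width: 0.0391
grasp_force: 21.0
```

Request:
drive_tool --angular '[[0, 0, 0], [0, 0, 0], [0, 0, 0]]' --delta_pos '[[0, 0.004, 0.05], [0, 0, 0], [0, 0, 0]]' --gripper '[3.4, 3.4, 3.4]' --squeeze 21

```text
time_s: 33.4
tool_pos: [0.5319, -0.2198, 0.1573]
tool_rot: [-175.4, 0.0, 158.8]
force: [0.4, -0.3, -0.9]
grip_width: 0.0391
grasp_force: 21.0
```

```bash
cat > fa.py <<'E'
from h import *
F=[];Q=[]
for _ in range(8):
    eyes.read_camera('top');s=telemetry.get_obs();F.append(np.r_[s['force'],s['wrist_torque']]);Q.append(s['tool_pos'])
print(np.mean(F,0).round(2),np.std(F,0).round(2));print(s['time_s'],np.mean(Q,0).round(5),s['tool_rot'])
E
python3 fa.py
```

```text
[ 0.18  0.07 -1.43  0.15 -0.06 -0.01] [0.36 0.39 0.48 0.03 0.04 0.03]
33.8 [ 0.53186 -0.21975  0.15732] [-1.75431727e+02  1.18922097e-02  1.58812936e+02]
```

Request:
drive_tool --angular '[[0, 0, 0], [0, 0, 0], [0, 0, 0]]' --delta_pos '[[0, 0.004, 0.05], [0, 0, 0], [0, 0, 0]]' --gripper '[3.4, 3.4, 3.4]' --squeeze 21

```text
time_s: 34.1
tool_pos: [0.5319, -0.2197, 0.1568]
tool_rot: [-175.4, 0.0, 158.8]
force: [0.8, -0.6, -1.9]
grip_width: 0.0392
grasp_force: 21.0
```

Request:
drive_tool --angular '[[0, 0, 0], [0, 0, 0], [0, 0, 0]]' --delta_pos '[[0, 0.004, 0.05], [0, 0, 0], [0, 0, 0]]' --gripper '[3.4, 3.4, 3.4]' --squeeze 21

```text
time_s: 34.4
tool_pos: [0.5319, -0.2197, 0.1563]
tool_rot: [-175.4, 0.0, 158.8]
force: [0.9, 0.6, -1.5]
grip_width: 0.0388
grasp_force: 21.0
```

```bash
python3 fa.py;python3 v.py .0935 .002 36
```

```text
[ 0.32 -0.07 -0.89  0.19 -0.12  0.01] [0.51 0.27 0.38 0.05 0.03 0.03]
34.8 [ 0.53187 -0.21974  0.15632] [-1.75433429e+02  1.41937852e-02  1.58812018e+02]
t 34.85 tcp [ 0.5 -0.2  0.2] rpy [-175.4    0.   158.8] F [-0.4 -0.1 -2.3] w 0.0387 g 21.0
shift cm [ 0.1 -0.3 -6.7]
y line now 68.81190494425839 turn tool z rad 0.0 q7 91.52230282131603
tilt fix rotvec tool [-0.1  0.  -0. ]
eye err mm: ex,ey,z 0.031234070313558307 -0.021764916315222513 -3.1965321318114803
293 .                %@@@@*@@@@@@@@@@@@@=---------------------
294                 -@@@@@+%@@@@@@@@@@@*------------------:---
295                :@@@@@@@@@@@@@@@@@@@=----------------------
296           .:.:=#@@@@@@@@%@@@@@@@@@%-----------------------
297        ::====+#@@@@@%@@%%@@@@@@@%%%+++-+=-----------------
298        #=+++-*@@@@@#%@%%%@@@@@@%%%%%%%-++:----------------
299        ++*==.#@@@@*+@@@%ooooo@%%%%%%%%+++:.:--------------
300        ++=-#*@@@@%-*@oooo@@@@oooo%%%%%%++:   .::----------
301 -*.  .+*%==%@@@@@#-oo@%%%@@@@@%%ooo%%%%++:      .::-------
302 ***..*%%%%%%@@@@@#oo@@@%%@@@@@@%%%oo%%%++:         .::----
303 ****
[... 936 characters left out ...]

318 =--.........=+%***%%%%%%%@@@@@%####%%%--#. #==::..        
319 ............:=*#**##%%%%%@@@@@%%%%%%%%--#  :.             
320 :............:+##***#%%%%@@@@@%%#%%%@%+=#                 
321 *:............=*###**###%@%%%%%##%%%%%%%#                 
322 %*............:=*###***#%@%@%#%%%%@#%%%%:                 
323 %%:........:::-+#**###**#@@@%%%%%%%#%%%%                  
324 %%*:..:::--+**%%%++*#####@@@%@@%%%%#%%%*                  
325 %%%*--+**#%%%%##*++++**#%@@@@@@@@@@#%%*.=.                
326 #%%%#%%%%####*+++++++++*@@@@@@@@@@%%%#. #-                
327 *##%###**++++++++++++++*@@@@@@@@@%=*=- .-*.               
328 #***++++++++++*++++++++*@@@@@%%@%=.:.....=+:              
x0 446
```

The vertical force rises from −1.8 to −0.9 N, and the ring stopped moving in the image over the last 2 mm. So it rests lightly on the hub, with contact at a TCP height of about 0.158. I'll raise 2.5 mm to hang free at groove height.

Request:
drive_tool --angular '[[0, 0, 0], [0, 0, 0], [0, 0, 0], [0, 0, 0], [0, 0, 0], [0, 0, 0]]' --delta_pos '[[0, -0.008, -0.1], [0, -0.008, -0.1], [0, -0.004, -0.05], [0, 0, 0], [0, 0, 0], [0, 0, 0]]' --gripper '[3.4, 3.4, 3.4, 3.4, 3.4, 3.4]' --squeeze 21

```text
time_s: 35.45
tool_pos: [0.5318, -0.2198, 0.1588]
tool_rot: [-175.4, 0.0, 158.8]
force: [0.1, 0.2, -1.8]
grip_width: 0.0391
grasp_force: 21.0
```

```bash
python3 fa.py;python3 v.py .0935 .002 36
```

```text
[ 0.01  0.06 -1.44  0.11 -0.04  0.01] [0.53 0.45 0.37 0.03 0.02 0.01]
35.85 [ 0.5318  -0.21979  0.1588 ] [-1.75430750e+02  1.22837138e-02  1.58813046e+02]
t 35.9 tcp [ 0.5 -0.2  0.2] rpy [-175.4    0.   158.8] F [ 0.   1.1 -1.2] w 0.0392 g 21.0
shift cm [ 0.1 -0.3 -6.5]
y line now 68.81478337647926 turn tool z rad 0.0 q7 91.47180588270496
tilt fix rotvec tool [-0.1  0.   0. ]
eye err mm: ex,ey,z 0.027818377337056274 -0.06867195350107902 -0.6839048240780687
292 .                %@@@@%*@@@@@@@@@@@@+---------------------
293 .               -@@@@%-+@@@@@@@@@@@%=---------------------
294                 %@@@@+-#%@@@@@@@@@%+----------------------
295                +@@@@%+@@%@@@@@@@@@#-------------------:---
296           .:.:+@@@@@#@@@%@@@@@@@@@%-----------------------
297        ::====+@@@@@%#@@@%@@@@@@@%%%+++-+=-----------------
298        #=*%%+#@@@@#%%@@%oooooo%%%%%%%%-++:----------------
299        ***%#=%@@@%=*@ooo%@@@@oooo%%%%%+++:.:--------------
300       +#%*%%@@@@@*-oo@@%@@@@@@%%%oo%%%%++:   .::----------
301 -*   -%%%%@%@@@@@*oo@@%%%@@@@@@%%%%oo%%++:      .::-------
302 **...
[... 935 characters left out ...]

317 ###+=--:...-+*%**#%%%%%%#@@@@@#*****#%#-*::====--++-:..   
318 =--.........=+%***%%%%%%%@@@@@@%###%%%#-*  #==::..        
319 ............:=*#**##%%%%%@@@@@%%%#%%%%%=*  :.             
320 :............:+##***#%%%%@%%@%%#%%%@%%%%#                 
321 *:............=*###**##%%@@@@%%%%%@%%%%%#                 
322 %*............:=*###***##@@@%%%%%%%%%%%%=                 
323 %%:........:::-+#**###**#@@@%%@%%%%#%%%*                  
324 %%*:..:::--+**%%%++*####%@@@@@@@@@@#%%*.                  
325 %%%*--+**#%%%%##*++++**#@@@@@@@@@@%%%*. =.                
326 #%%##%%%%####*+++++++++*@@@@@@@@@@##-=  #-                
327 *##%###**+*+*++++++++++*@@@@@%%@%+-- : .-*.               
x0 446
```

The ring is level with the groove, centred, and wide open at 39 mm with 21 N of squeeze. The force is back to its free-hanging value, so I'm handing in.

```bash
python3 -c "
from cell import env
print(env.sign_off())"
```

```text
the job is handed in; nothing more can be done
None
```

I handed the job in at about 36 s: the pliers hold the spread ring round the spindle, which I estimate is about 0.7 mm below the groove's middle and within 2 mm of its axis. The grip is 21 N and the ring is clear of the hub or resting on it only lightly; the hand-in returned no verdict. On the first try the jaws briefly tipped the ring on its post, but it fell back into place before I picked it up.

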